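Load a tape roll into the unwind stand and trap its axle behind the drop catch

ROBOT

A 6-joint arm with a two-finger parallel gripper is mounted at the origin on a cart in front of the work surface, level with it; the furniture and walls round the work are solid. World frame = base frame: x ahead of the robot, y to its left, z up, the work surface at z = 0. Lengths are in mm, angles in rad, forces in N, time in s.
With the tool pointing down it reaches from about 325 to 875 mm from the base axis. Payload 4.4 kg.
Tool frame: the origin (TCP) lies at the very end of the fingers, on their centre line; the grasp point (between the pads) lies 19 mm behind it (r.pinch_z is the distance from the TCP to the grasp point, in mm); z points along the fingers, y is the line along which they close (so a half turn about z gives the same grasp; the last joint's range is limited). The gripper opens to 85 mm and grips with 20 to 120 N. Pads are 22 mm wide; open, the fingers measure 114 mm over their backs; the gripper's body (76 mm by 85 mm) begins 54 mm behind the grasp point. The pads swing forward as they close: fully open they stand 13 mm farther back than shut.
Start: joints at [-1.387, 0.207, 1.542, -0, 1.393, -0.15], TCP at [188.921, -543.08, 231.282] pointing down, gripper open.
Joint ranges: [-2.73, 2.73], [-0.86, 2.22], [0.23, 2.46], [-1.11, 4.25], [0.08, 2.63], [-2.82, 2.82]. Speed limits (rad/s): [2.79, 2.79, 3.14, 3.14, 3.14, 3.14].

INTERFACE

Orientations are given as a rotation vector (axis times angle).
In Python, from bench import state, get_image, r gives the robot as it stands.
- The arm moves only by the tool servo_tool, never from a script. Its argument "plan" is a list of rows, each an object of numbers: "claw": the finger opening in m, from 0 to 0.0854; "x", "y", "z": the shift along the tool's x, y, z in m; "ax", "ay", "az": the turn, a rotation vector about the tool's x, y, z in rad. A call has 1 to 10 rows; each row is the pose to reach, as a shift and turn from the pose commanded when the call began, along the tool's axes at that moment; what a row does not reach only later rows make up. A row lasts 1/12 s, in which the tool goes at most 41.7 mm and 7.16 degrees, less where a joint would pass 70% of its speed; a pose out of reach is approached as far as the arm can. A call with a gripper value outside its range is refused whole. The fingers move at their own pace and stop on an object; "newtons" is the grip in N (left out, the last holds). Time passes only in rows, so rows that repeat a pose let the fingers close. It gives the time, the measured TCP pose, the force, the opening and the grip force at its end, in the units of the state.
- state(): the state, without advancing time (a new reading comes with each control period).
- get_image(name): name is "scene" or "top" or "wrist"; returns a dict with "img" (420x560x3 uint8, red, green, blue), "fx", "fy", "cx", "cy" (pixels), "rvec" (rotation vector, rad) and "tvec" (3), from world to camera coordinates, as OpenCV has them. Camera axes: x right, y down, z forward; pixel columns grow to the right and rows downward; lengths in mm; the calibration is good to about 2 mm. A picture is of the moment at which its call begins. There is no depth.
- r.sign_off(): hands the job in; it is judged then, once.
The state is a dict: "t": time; "joint_pos": joint angles; "qd": joint speeds; "joint_torque": joint torques, N m; "eef_pos": TCP position; "tool_rot": TCP orientation; "ft_force": force on the tool from outside, world axes, zero at the start; "wrist_torque": the same for the moment, N m; "width": finger opening in mm; "grasp_force": force on a finger pad.
Only numpy, scipy, OpenCV 4.12 (cv2) and the standard library are available. Lean on these libraries where they do the work, as an engineer would, in place of code of your own. Each camera call takes 0.05 s, during which the arm holds its last target. There are 200 camera calls.

TASK

Load the tape roll, by its axle, into the bench unwind stand: pass one axle end through the round eye in the left cheek, then bring the other end up under the hinged drop catch on the right cheek, lift the catch with the axle itself and push the axle home in its slot, so that the catch falls shut in front of it and the roll stays there. Go gently: force neither the catch nor the stand, keep the gripper off the catch, and leave the other things on the bench where they are.

Things in the scene. Friction and masses are not known exactly. Their poses are not given: they have to be found in the camera images.
- roll: brown packing tape roll, 110 mm across, 46 wide, fixed on a black hub with a 12 mm steel axle; about 0.36 kg, starts lying in the chock, axle level. Origin: middle of roll and axle; y along the axle, both ends alike. Grip it from above with the fingers on the tape's two flat faces (a ring, radius 34 to 55 mm): the axle then lines up with the fingers' closing line
- axle_end_1 (a point): centre of the axle's end at the roll's own +y, 93 mm from its middle. The bare axle, 12 mm thick, runs from here in to a dark collar, 22 mm across, which sits 54 to 62 mm from the middle and cannot pass the eye
- axle_end_2 (a point): centre of the axle's other end, at the roll's own -y; same sizes
- stand: grey steel unwind stand bolted to the bench, base 170 x 174 x 8 mm, open side towards the robot. Origin: underside, midway between the cheeks, right below the seated axle; x points into the slot, y to the left cheek, z up. Two cheeks of 6 mm plate, mid-planes y = +75 (eye) and -75 mm (slot), about 130 high; clear between y = -66 and 72 but for tie rods at x = 56 to 58
- eye (a point): centre of the round 18 mm hole through the left cheek, stand frame (0, 75, 103) mm, hole axis along the stand's y. The axle passes it at a slant of up to about 20 degrees and can pivot in it; at rest it lies 3 mm below this centre
- cheek_foot (a point): top front corner of the right cheek's foot, stand frame (-45, -69, 48) mm; open above it. A clamped plate behind holds the axle slot. Its height (tape tracking) varies, not reported: seated axle at x 0, z = H, H 90 to 110. Open to -x; lower jaw begins at x = -8, floor slopes 10 degrees down to the closed end x = 7; its horn reaches x = -34, underside H+10: an axle raised before the jaw meets it
- catch (a joint): steel drop catch, rad: 0 shut on its stop, up to 1.0 as its nose is lifted; 0.06 kg, no spring. Hooked arm 6 mm thick outside the slotted plate (y -79.5 to -85.5), pivot x 45, z H-5; passes over the axle's place (underside H+13), its nose hangs before the slot: x -22.5 to -10.5, down to H-8. Pushed level it jams; from below it lifts (some 0.3 rad lets the axle in). Axle must reach past y = -86
- chock: plywood V-chock that the roll lies in, 120 x 40 x 53 mm, fixed to the bench; origin at its underside, the V runs along its y
- spare_label_roll: bystander: small white label roll standing on end, 53 mm across, 50 high; origin at its underside
- glue: bystander: upright glue stick, 26 mm across, 86 high; origin at its underside
- small_parcel: bystander: small cardboard parcel, 70 x 125 x 53 mm; origin at its underside

How it is judged:
By the outcome, as a careful person would: the job done as asked, in the order asked, and still so for the second after the job is handed in, with the robot touching nothing.
It also fails if it takes over 40 s, if anything falls off the work surface, if the arm or the gripper's body presses on something with over 40 N, if the wrist force passes 120 N, or if a joint passes its speed limit or range.

## Working session

There is one attempt and no reset: what is moved stays moved. The work goes in short steps, Python scripts to look and compute and a tool call to move; the robot and the scene stay as the last step left them, time stands still between calls to the robot, and variables do not carry over. Pictures are saved under pics/ and viewed, at most 10 in all, crops included, and the job is handed in when it is done.

Besides the shell and the picture viewer there is one more tool, called after ">>>" as a command line: name --argument value ..., lists and objects as JSON in quotes. servo_tool: Moves the arm, as the interface text tells. Its arguments: {"type":"object","properties":{"plan":{"type":"array","items":{"type":"object","properties":{"claw":{"type":"number"},"x":{"type":"number"},"y":{"type":"number"},"z":{"type":"number"},"ax":{"type":"number"},"ay":{"type":"number"},"az":{"type":"number"}}}},"newtons":{"type":"number"}},"required":["plan"]}

```bash
mkdir -p pics; ls; cat > h.py <<'E'
import numpy as np, cv2
from bench import state, get_image, r
def cam(n):
    d=get_image(n); R=cv2.Rodrigues(np.array(d["rvec"],float))[0]; t=np.array(d["tvec"],float).ravel()
    return d["img"],np.array([[d["fx"],0,d["cx"]],[0,d["fy"],d["cy"]],[0,0,1]]),R,t
def ray(c,u,v):
    _,K,R,t=c; d=R.T@np.linalg.inv(K)@[u,v,1]; return -R.T@t,d/np.linalg.norm(d)
def onplane(c,u,v,z):
    o,d=ray(c,u,v); return o+d*(z-o[2])/d[2]
def tri(c1,p1,c2,p2):
    A=np.zeros((3,3));b=np.zeros(3)
    for c,p in((c1,p1),(c2,p2)):
        o,d=ray(c,*p);M=np.eye(3)-np.outer(d,d);A+=M;b+=M@o
    return np.linalg.solve(A,b)
def proj(c,X):
    _,K,R,t=c; p=(R@np.atleast_2d(X).T).T+t; p=p@K.T; return p[:,:2]/p[:,2:]
def save(c,n,crop=None,s=1):
    im=c[0][:,:,::-1]
    if crop: x0,y0,x1,y1=crop; im=im[y0:y1,x0:x1]
    cv2.imwrite("pics/"+n,cv2.resize(im,None,fx=s,fy=s,interpolation=cv2.INTER_CUBIC))
E
python3 - <<'E'
from h import *
for n in("scene","top"):
    c=cam(n); save(c,n+"0.png",s=1.42); print(n,-c[2].T@c[3],c[1][0,0])
    np.savez(n+"0.npz",img=c[0],K=c[1],R=c[2],t=c[3])
print(state())
E
```

```text
pics
scene [ 197.20831825 -681.20264972  949.98256879] 459.97586632949884
top [ 500.90610758 -106.04052127 1166.01166981] 413.97973224909816
{'t': 0.1, 'joint_pos': array([-1.38655293e+00,  2.07327432e-01,  1.54280774e+00, -1.87229959e-05,
        1.39350846e+00, -1.50522028e-01]), 'qd': array([-1.68474781e-03, -3.01871284e-05, -3.95883689e-03, -2.73186794e-03,
        1.31282877e-03,  1.00196695e-03]), 'joint_torque': array([-7.50995168e-04, -3.84094691e+01, -2.92549628e+01, -3.66782206e-04,
        4.83101903e-03,  3.22515314e-05]), 'eef_pos': array([ 188.76034592, -542.41219822,  230.24764381]), 'tool_rot': array([-3.09566376e+00, -5.23059835e-01,  8.32023148e-05]), 'ft_force': array([ 0.22280526,  0.80807276, -0.49514358]), 'wrist_torque': array([-0.01531598, -0.0028431 , -0.00234756]), 'grasp_force': 0.0, 'width': 85.25945144133708}
```

View pics/scene0.png

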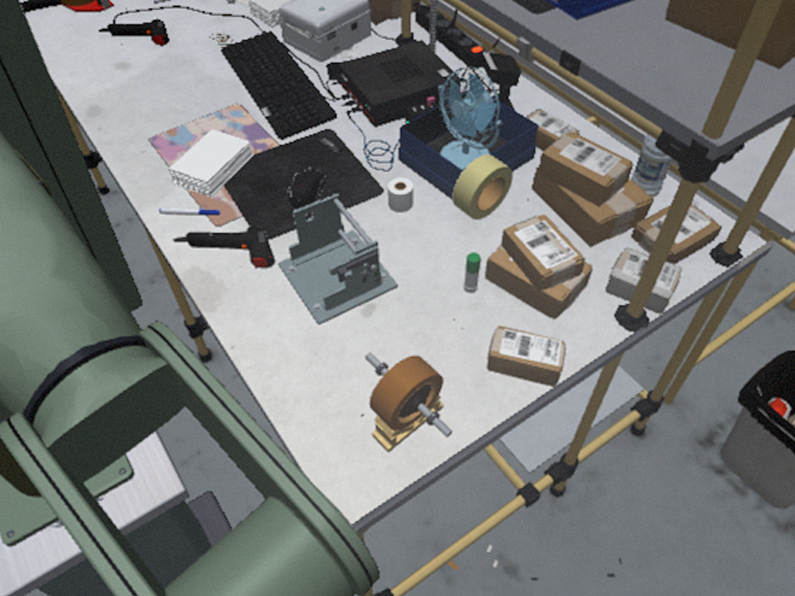

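View pics/top0.png

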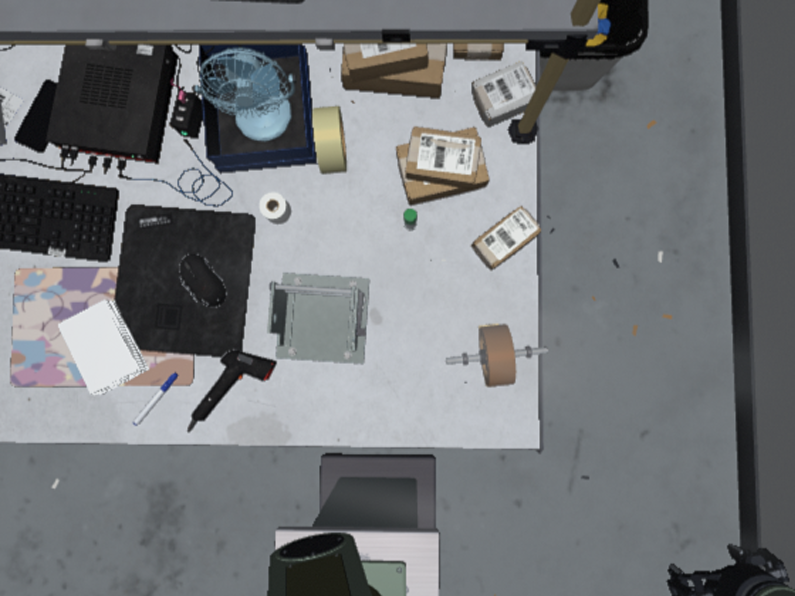

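The scene and top views show the roll in its chock at top (495,355) and scene (407,393). The stand is at top (320,318) and scene (335,260), with its open side towards the robot. I'll zoom in on both.

```bash
python3 - <<'E'
import cv2,numpy as np
s=np.load("scene0.npz")["img"][:,:,::-1];t=np.load("top0.npz")["img"][:,:,::-1]
def cr(im,x0,y0,w,h): return cv2.resize(im[y0:y0+h,x0:x0+w],(400,300),interpolation=cv2.INTER_CUBIC)
a=np.vstack([np.hstack([cr(t,180,187,100,75),cr(t,305,215,100,75)]),np.hstack([cr(s,190,135,100,75),cr(s,245,245,100,75)])])
cv2.imwrite("pics/z.png",a)
E
```

```text
(no output)
```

View pics/z.png

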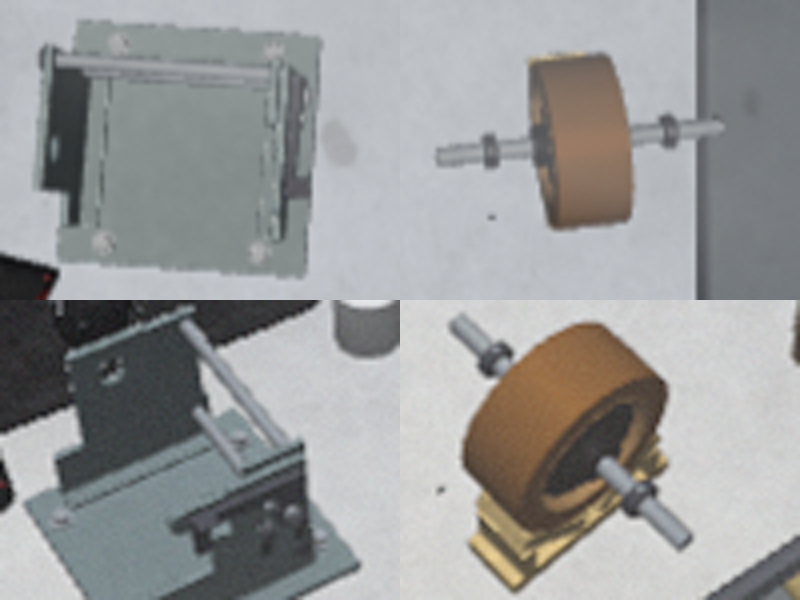

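Pixel positions in the tiles:
- **Axle ends:** top tile (437,155) and (722,127); scene tile (460,322) and (683,537).
- **Base plate corners (top):** (80,20), (322,38), (303,277) and (57,262).
- **Eye (scene):** (110,370).
- **Right cheek:** the dark catch and horn show at scene (170–310,480–560).

```bash
cat >> h.py <<'E'
def load(n):
    d=np.load(n+"0.npz"); return d["img"],d["K"],d["R"],d["t"]
def fitstand(pts,Z=8):
    # pts: world xy of corners (back-left, back-right, front-right, front-left)
    M=np.array([[85,87],[85,-87],[-85,-87],[-85,87]],float); P=np.array(pts)[:,:2]
    m=P-P.mean(0); a=np.arctan2((M[:,0]*m[:,1]-M[:,1]*m[:,0]).sum(),(M*m).sum())
    return P.mean(0),a
E
python3 - <<'E'
from h import *
s,t=load("scene"),load("top")
Z=lambda x,y:(180+x/4-.4,187+y/4-.4)
c=[onplane(t,*Z(*p),8) for p in((80,20),(322,38),(303,277),(57,262))]
print(np.round(c,1)); o,a=fitstand(c); print("stand",o,a)
T2=lambda x,y:(305+(x-400)/4-.4,215+y/4-.4); S2=lambda x,y:(245+(x-400)/4-.4,245+(y-300)/4-.4)
e=[tri(t,T2(*p),s,S2(*q)) for p,q in(((438,155),(461,324)),((720,127),(682,536)))]
e=np.array(e);print(np.round(e,1),e.mean(0),np.linalg.norm(e[0]-e[1]),np.arctan2(*(e[0]-e[1])[[0,1]]))
for i in range(2):print(proj(t,e[i])-T2(*((438,155),(720,127))[i]))
S1=lambda x,y:(190+x/4-.4,135+(y-300)/4-.4)
print("eye",onplane(s,*S1(110,370),103))
R=np.array([[np.cos(a),-np.sin(a)],[np.sin(a),np.cos(a)]]); print("pred eye",o+R@[0,75])
# base centre may be offset from origin: check cheek/eye offset
print((R.T@(onplane(s,*S1(110,370),103)[:2]-o)))
w=cam("wrist");print(-w[2].T@w[3],w[2][2]); np.savez("wrist0.npz",img=w[0],K=w[1],R=w[2],t=w[3]);
E
```

```text
[[651.1 153.    8. ]
 [639.3 -18.7   8. ]
 [471.6  -7.5   8. ]
 [480.5 165.    8. ]]
stand [560.60334892  72.93629479] -0.06419432703725973
[[ 482.3 -167.6   79.3]
 [ 501.4 -348.6   87.3]] [ 491.82836327 -258.10335195   83.27224289] 182.2497790053028 -0.10531433494730387
[[ 0.20964935 -0.38765105]]
[[ 0.09414075 -0.156677  ]]
eye [554.31279292 144.41759159 103.        ]
pred eye [565.41461739 147.78181367]
[-10.86314183  70.9305226 ]
[ 255.35937436 -519.06631336  372.7623521 ] [-0.26339206 -0.08932083 -0.96054485]
```

```bash
cat >> h.py <<'E'
from scipy.spatial.transform import Rotation as Ro
def cur():
    s=state(); return np.array(s["eef_pos"]),Ro.from_rotvec(s["tool_rot"]).as_matrix(),s
def rotfor(ydir,down=(0,0,-1)):
    y=np.array(ydir,float);y/=np.linalg.norm(y); z=np.array(down,float); z-=z@y*y; z/=np.linalg.norm(z)
    return np.column_stack([np.cross(y,z),y,z])
def delta(p,Rt=None):
    P,R,s=cur(); d=R.T@(np.array(p)-P)/1000
    rv=np.zeros(3) if Rt is None else Ro.from_matrix(R.T@Rt).as_rotvec()
    print("xyz",np.round(d,4),"a",np.round(rv,3),"rows",np.linalg.norm(d)/.0417,np.degrees(np.linalg.norm(rv))/7.16)
E
python3 - <<'E'
from h import *
P,R,s=cur();print(np.round(R,3))
for sg in(1,-1):
    delta([492,-258,195],rotfor([-.105*sg,.995*sg,0]))
w=load("wrist");print(R.T@((-w[2].T@w[3])-P),np.round(R.T@w[2].T,3))
E
```

```text
[[ 0.944  0.329 -0.   ]
 [ 0.329 -0.944  0.002]
 [ 0.    -0.002 -1.   ]]
xyz [ 0.3798 -0.169   0.0358] a [ 0.    -0.003 -2.912] rows 10.005763117135606 23.301798634606808
xyz [ 0.3798 -0.169   0.0358] a [-0.002 -0.     0.23 ] rows 10.005763117135606 1.8379221328811652
[  70.56512074   -0.50336399 -142.35895552] [[ 0.001 -0.96  -0.278]
 [ 1.     0.001 -0.   ]
 [ 0.001 -0.278  0.96 ]]
```

>>> servo_tool --plan '[{"x": 0.38,"y": -0.169,"z": 0.036,"az": 0.23,"claw": 0.085},{"x": 0.38,"y": -0.169,"z": 0.036,"az": 0.23},{"x": 0.38,"y": -0.169,"z": 0.036,"az": 0.23},{"x": 0.38,"y": -0.169,"z": 0.036,"az": 0.23},{"x": 0.38,"y": -0.169,"z": 0.036,"az": 0.23},{"x": 0.38,"y": -0.169,"z": 0.036,"az": 0.23},{"x": 0.38,"y": -0.169,"z": 0.036,"az": 0.23},{"x": 0.38,"y": -0.169,"z": 0.036,"az": 0.23},{"x": 0.38,"y": -0.169,"z": 0.036,"az": 0.23},{"x": 0.38,"y": -0.169,"z": 0.036,"az": 0.23}]' --newtons 60

```text
$.plan[0]: bad value
```

>>> servo_tool --plan '[{"x": 0.0},{"x": 0.0},{"x": 0.0}]'

```text
$.plan[0]: bad value
```

```bash
python3 - <<'E'
from h import *
P,R,s=cur();print(P,s["ft_force"])
c=cam("wrist");save(c,"w1.png",s=1.4);np.savez("w10.npz",img=c[0],K=c[1],R=c[2],t=c[3])
t=load("top")
for e in([482.3,-167.6,83],[501.4,-348.6,83],[492,-258,83]): print(proj(c,e)*1.4)
E
```

```text
[ 188.83401356 -542.47837784  230.38253098] [0.51359001 0.23261365 0.53503348]
[[-236.4628951  -673.84858393]]
[[ 208.00146113 -526.63148508]]
[[  -7.99054394 -598.72848758]]
```

View pics/w1.png

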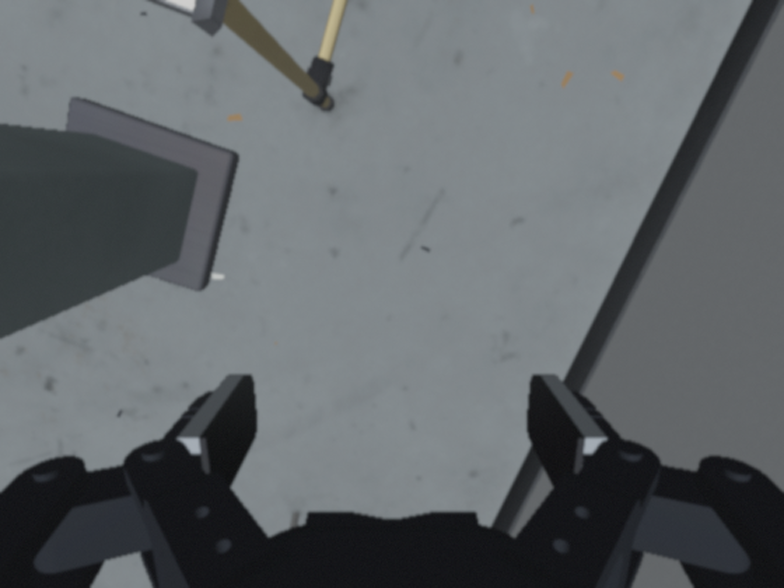

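The moves were refused, so the arm hasn't moved and the picture shows only the floor. Each row probably needs all seven keys.

>>> servo_tool --plan '[{"x": 0.38,"y": -0.169,"z": 0.036,"ax": 0,"ay": 0,"az": 0.23,"claw": 0.085},{"x": 0.38,"y": -0.169,"z": 0.036,"ax": 0,"ay": 0,"az": 0.23,"claw": 0.085},{"x": 0.38,"y": -0.169,"z": 0.036,"ax": 0,"ay": 0,"az": 0.23,"claw": 0.085},{"x": 0.38,"y": -0.169,"z": 0.036,"ax": 0,"ay": 0,"az": 0.23,"claw": 0.085},{"x": 0.38,"y": -0.169,"z": 0.036,"ax": 0,"ay": 0,"az": 0.23,"claw": 0.085},{"x": 0.38,"y": -0.169,"z": 0.036,"ax": 0,"ay": 0,"az": 0.23,"claw": 0.085},{"x": 0.38,"y": -0.169,"z": 0.036,"ax": 0,"ay": 0,"az": 0.23,"claw": 0.085},{"x": 0.38,"y": -0.169,"z": 0.036,"ax": 0,"ay": 0,"az": 0.23,"claw": 0.085},{"x": 0.38,"y": -0.169,"z": 0.036,"ax": 0,"ay": 0,"az": 0.23,"claw": 0.085},{"x": 0.38,"y": -0.169,"z": 0.036,"ax": 0,"ay": 0,"az": 0.23,"claw": 0.085}]' --newtons 60

```text
t: 1.03
eef_pos: [492.0, -258.1, 195.2]
tool_rot: [3.137, 0.165, -0.0]
ft_force: [0.3, -1.3, -0.1]
width: 84.8
grasp_force: 0.0
```

```bash
python3 - <<'E'
from h import *
P,R,s=cur();print(P,np.round(R,3))
c=cam("wrist");save(c,"w2.png",s=1.4);np.savez("w20.npz",img=c[0],K=c[1],R=c[2],t=c[3])
for e in([482.3,-167.6,83],[501.4,-348.6,83],[492,-258,83]): print(proj(c,e)*1.4)
E
```

```text
[ 491.98835176 -258.14187481  195.23387436] [[ 0.995  0.105 -0.   ]
 [ 0.105 -0.995 -0.   ]
 [-0.     0.    -1.   ]]
[[234.3435827 293.7256581]]
[[549.67429296 293.82535631]]
[[391.8595159  293.50881703]]
```

View pics/w2.png

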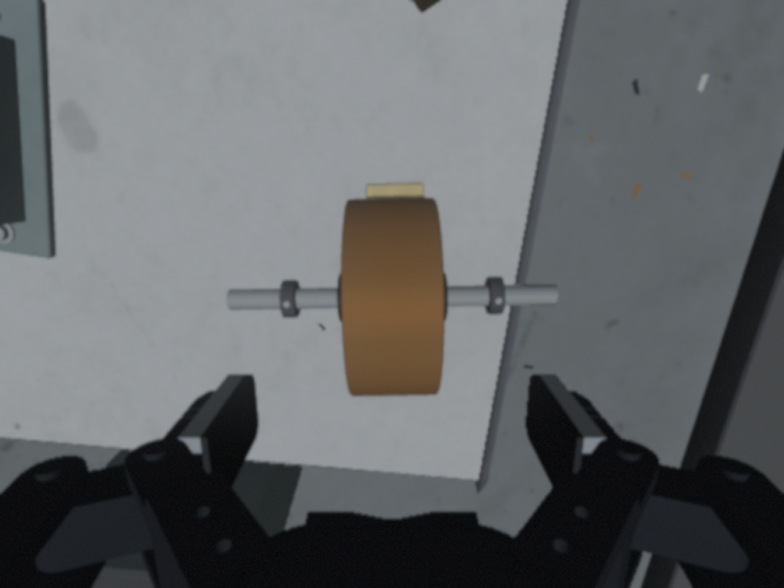

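The wrist view shows the roll axle level between (228,299) and (557,294), with the roll midway between the fingers.

```bash
python3 - <<'E'
from h import *
w=load("w2");s=load("scene");t=load("top")
a,b=(228/1.4,299/1.4),(557.5/1.4,294/1.4)
for z in(80,83,86,89):
    p,q=onplane(w,*a,z),onplane(w,*b,z);m=(p+q)/2
    print(z,np.round(p,1),np.round(q,1),np.round(m,1),np.linalg.norm(p-q),np.arctan2(*(q-p)[:2]*[1,-1]))
    print(proj(s,[p,q]).round(1).ravel(),proj(t,[p,q]).round(1).ravel())
E
```

```text
80 [ 477.7 -163.    80. ] [ 501.1 -354.3   80. ] [ 489.4 -258.6   80. ] 192.77614367930886 0.12123630608707042
[256.6 250.1 316.3 307.4] [312.6 254.7 386.3 246.3]
83 [ 478.7 -164.    83. ] [ 501.8 -353.1   83. ] [ 490.3 -258.5   83. ] 190.5324885256263 0.12123630608707024
[257.1 249.4 316.2 306.1] [313.  254.3 386.1 246.1]
86 [ 479.7 -165.    86. ] [ 502.5 -351.9   86. ] [ 491.1 -258.4   86. ] 188.28883337194372 0.12123630608707033
[257.6 248.8 316.2 304.8] [313.5 254.  385.8 245.8]
89 [ 480.7 -166.    89. ] [ 503.2 -350.7   89. ] [ 491.9 -258.4   89. ] 186.04517821826113 0.12123630608707045
[258.2 248.1 316.2 303.5] [313.9 253.6 385.6 245.5]
```

>>> servo_tool --plan '[{"x": -0.0007,"y": 0.0003,"z": 0.041,"ax": 0,"ay": 0,"az": -0.016,"claw": 0.085},{"x": -0.0007,"y": 0.0003,"z": 0.065,"ax": 0,"ay": 0,"az": -0.016,"claw": 0.085},{"x": -0.0007,"y": 0.0003,"z": 0.084,"ax": 0,"ay": 0,"az": -0.016,"claw": 0.085},{"x": -0.0007,"y": 0.0003,"z": 0.084,"ax": 0,"ay": 0,"az": -0.016,"claw": 0.085},{"x": -0.0007,"y": 0.0003,"z": 0.084,"ax": 0,"ay": 0,"az": -0.016,"claw": 0.04},{"x": -0.0007,"y": 0.0003,"z": 0.084,"ax": 0,"ay": 0,"az": -0.016,"claw": 0.04},{"x": -0.0007,"y": 0.0003,"z": 0.084,"ax": 0,"ay": 0,"az": -0.016,"claw": 0.04},{"x": -0.0007,"y": 0.0003,"z": 0.084,"ax": 0,"ay": 0,"az": -0.016,"claw": 0.04},{"x": -0.0007,"y": 0.0003,"z": 0.084,"ax": 0,"ay": 0,"az": -0.016,"claw": 0.04},{"x": -0.0007,"y": 0.0003,"z": 0.084,"ax": 0,"ay": 0,"az": -0.016,"claw": 0.04}]' --newtons 60

```text
t: 1.92
eef_pos: [491.4, -261.3, 113.8]
tool_rot: [3.133, 0.189, 0.005]
ft_force: [-1.0, 1.1, 5.4]
width: 45.8
grasp_force: 61.5
```

>>> servo_tool --plan '[{"x": 0,"y": 0,"z": -0.03,"ax": 0,"ay": 0,"az": 0,"claw": 0.04},{"x": 0,"y": 0,"z": -0.065,"ax": 0,"ay": 0,"az": 0,"claw": 0.04},{"x": 0.005,"y": -0.01,"z": -0.1,"ax": 0,"ay": 0,"az": 0.05,"claw": 0.04},{"x": 0.012,"y": -0.045,"z": -0.12,"ax": 0,"ay": 0,"az": 0.1,"claw": 0.04},{"x": 0.018,"y": -0.08,"z": -0.14,"ax": 0,"ay": 0,"az": 0.15,"claw": 0.04},{"x": 0.024,"y": -0.115,"z": -0.16,"ax": 0,"ay": 0,"az": 0.2,"claw": 0.04},{"x": 0.03,"y": -0.15,"z": -0.175,"ax": 0,"ay": 0,"az": 0.25,"claw": 0.04},{"x": 0.036,"y": -0.187,"z": -0.186,"ax": 0,"ay": 0,"az": 0.3,"claw": 0.04},{"x": 0.042,"y": -0.225,"z": -0.186,"ax": 0,"ay": 0,"az": 0.35,"claw": 0.04},{"x": 0.048,"y": -0.262,"z": -0.186,"ax": 0,"ay": 0,"az": 0.41,"claw": 0.04}]' --newtons 60

```text
t: 2.75
eef_pos: [506.2, 7.2, 298.5]
tool_rot: [3.108, -0.458, 0.004]
ft_force: [0.4, -0.2, -3.5]
width: 45.6
grasp_force: 63.7
```

```bash
python3 - <<'E'
from h import *
delta([510,73,300],rotfor([-.286,-.958,0]))
print(cur()[0])
E
```

```text
xyz [-0.0153 -0.0641 -0.0015] a [-0.    -0.002 -0.002] rows 1.5809615661242207 0.025682485435009412
[506.21151301   7.19993524 298.50028328]
```

>>> servo_tool --plan '[{"x": -0.008,"y": -0.032,"z": -0.001,"ax": 0,"ay": 0,"az": 0,"claw": 0.04},{"x": -0.015,"y": -0.064,"z": -0.002,"ax": 0,"ay": 0,"az": 0,"claw": 0.04},{"x": -0.015,"y": -0.064,"z": -0.002,"ax": 0,"ay": 0,"az": 0,"claw": 0.04},{"x": -0.015,"y": -0.064,"z": -0.002,"ax": 0,"ay": 0,"az": 0,"claw": 0.04}]' --newtons 60

```text
t: 3.08
eef_pos: [509.5, 72.7, 299.0]
tool_rot: [3.109, -0.447, -0.001]
ft_force: [0.5, 0.1, -4.4]
width: 45.7
grasp_force: 64.0
```

```bash
python3 - <<'E'
from h import *
P,R,s=cur();print(P,s["ft_force"],s["wrist_torque"])
c=cam("wrist");save(c,"w3.png",s=1.4);np.savez("w30.npz",img=c[0],K=c[1],R=c[2],t=c[3],P=P,T=R)
E
```

```text
[509.53861249  72.65158335 298.97186076] [ 0.47791752  0.0715843  -4.44744673] [-0.0526118   0.02519229 -0.00112406]
```

View pics/w3.png

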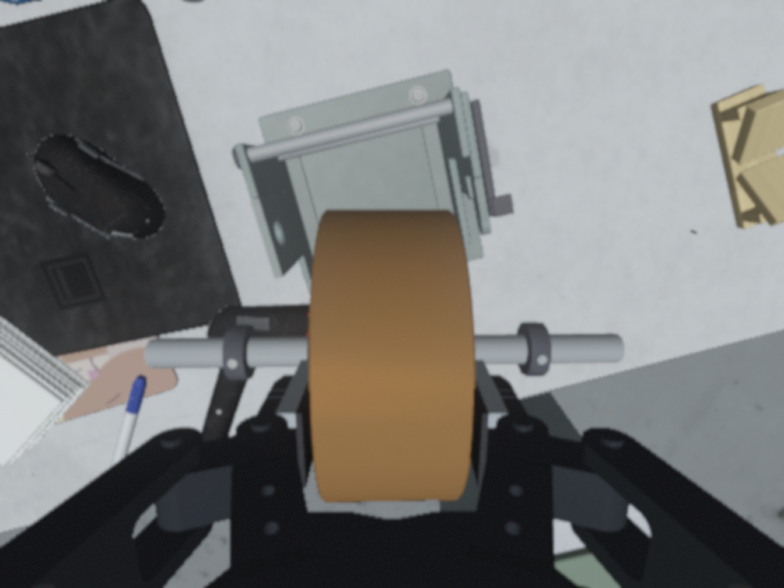

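In the wrist view the held axle runs from (147,352) to (623,348). The stand's base corners are at (260,120), (450,71) and (483,257), and the eye is at about (278,232). The catch nose is at (503,204).

```bash
python3 - <<'E'
from h import *
w=load("w3");s=load("scene");t=load("top");d=np.load("w30.npz");P,T=d["P"],d["T"]
f=1/1.4
# axle in tool frame
C=-w[2].T@w[3]
o,da=ray(w,147*f,352*f);_,db=ray(w,623*f,348*f)
from scipy.optimize import fsolve
# level in tool frame assumption: same tool z
da,db=T.T@da,T.T@db;oc=T.T@(o-P);u,v=da/da[2],db/db[2];k=186/np.linalg.norm(u-v)
a,b=oc+k*u,oc+k*v;print("axle ends tool",a.round(1),b.round(1),((a+b)/2).round(1))
c=np.array([onplane(w,x*f,y*f,8)[:2] for x,y in((260,120),(450,71),(483,257))]);print(c.round(1),np.linalg.norm(c[0]-c[1]),np.linalg.norm(c[1]-c[2]))
cc=np.vstack([c,c[0]+c[2]-c[1]]);o2,a2=fitstand(cc);print("stand wrist",o2,a2)
o1,a1=np.array([560.6,72.94]),-.0642
S1=lambda x,y:(190+x/4-.4,135+(y-300)/4-.4)
for o,a in((o1,a1),(o2,a2),((o1+o2)/2,(a1+a2)/2)):
    R=np.array([[np.cos(a),-np.sin(a),0],[np.sin(a),np.cos(a),0],[0,0,1]]);O=np.r_[o,0]
    def onY(c,uv,y):
        q,dd=ray(c,*uv);q=R.T@(q-O);dd=R.T@dd;return (q+dd*(y-q[1])/dd[1]).round(1)
    print("eye scene",onY(s,S1(110,370),72),"eye wrist",onY(w,(278*f,232*f),72))
    print("horn tip under y-79",onY(s,S1(172,526),-79),"nose bottom",onY(s,S1(205,552),-85.5),"cheek foot",onY(s,S1(217,580),-72))
E
python3 - <<'E'
import sys;sys.path.insert(0,".")
import os;os.chdir(".")
from h import *
s=load("scene")
cv2.imwrite("pics/z2.png",cv2.resize(s[0][172:217,222:282,::-1],(800,600),interpolation=cv2.INTER_CUBIC))
E
```

```text
axle ends tool [  0.5 -95.9  23.8] [ 2.3 90.  23.8] [ 1.4 -3.  23.8]
[[647.4 153.5]
 [638.4 -17.5]
 [472.   -7.9]] 171.31323197263058 166.69036777397338
stand wrist [559.65746703  72.83312448] -0.05521894999977535
eye scene [-10.5  72.  101.9] eye wrist [ -9.2  72.  107. ]
horn tip under y-79 [-41.7 -79.  110.7] nose bottom [-25.  -85.5  82.5] cheek foot [-13.4 -72.   34. ]
eye scene [ -9.   72.  102.2] eye wrist [ -7.5  72.  107.9]
horn tip under y-79 [-41.7 -79.  111.3] nose bottom [-25.  -85.5  83. ] cheek foot [-13.3 -72.   34.3]
eye scene [ -9.7  72.  102.1] eye wrist [ -8.3  72.  107.4]
horn tip under y-79 [-41.7 -79.  111. ] nose bottom [-25.  -85.5  82.8] cheek foot [-13.4 -72.   34.2]
```

View pics/z2.png

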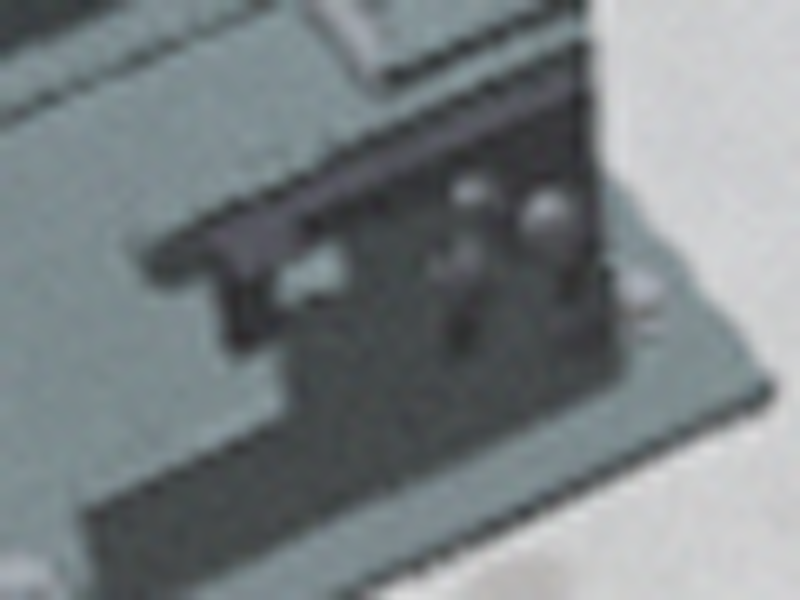

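The enlarged catch shows these points:
- **Foot's top front corner:** (85,513)
- **Nose bottom:** from (225,350) to (270,340)
- **Horn tip underside:** near (150,283)
- **Lower jaw's front top corner:** (280,300)
- **Pivot:** (548,215)

```bash
python3 - <<'E'
from h import *
s=load("scene");o,a=np.array([560.1,72.9]),-.060
R=np.array([[np.cos(a),-np.sin(a),0],[np.sin(a),np.cos(a),0],[0,0,1]]);O=np.r_[o,0]
def onY(x,y,Y):
    q,dd=ray(s,222+x/13.33-.5,172+y/13.33-.5);q=R.T@(q-O);dd=R.T@dd;return (q+dd*(Y-q[1])/dd[1]).round(1)
print("foot",[onY(85,513,Y) for Y in(-69,-72,-78)])
print("nose L,R",onY(225,350,-85.5),onY(270,340,-85.5))
print("horn",onY(150,283,-78),"jaw",onY(280,300,-78),"pivots",onY(548,215,-87),onY(470,195,-87))
print("base corner fr?",onY(770,400,-87))
E
```

```text
foot [array([-57.7, -69. ,  38. ]), array([-58.8, -72. ,  41.9]), array([-61. , -78. ,  49.6])]
nose L,R [-31.6 -85.5  86.2] [-22.3 -85.5  83.4]
horn [-41.4 -78.  103.9] jaw [-16.2 -78.   83.6] pivots [ 36.6 -87.   84.6] [ 20.6 -87.   99.8]
base corner fr? [ 84.2 -87.    0. ]
```

```bash
cat >> h.py <<'E'
SA=-.060; SO=np.array([550.8,73.5,0.])
SR=Ro.from_euler("z",SA).as_matrix()
W=lambda p: SO+SR@np.array(p,float)
G={"c":np.array([1.4,-2.5,23.8]),"d":np.array([.01,1,.055])}   # axle middle and dir (to right end) in tool frame
def toolpose(mid,dirv):
    """stand-frame axle middle and right-end direction -> world TCP pos, R (tool as upright as possible)"""
    d=SR@np.array(dirv,float);d/=np.linalg.norm(d);dt=G["d"]/np.linalg.norm(G["d"])
    def fr(y,up):
        z=up-up@y*y;z/=np.linalg.norm(z);return np.column_stack([np.cross(y,z),y,z])
    Rt=fr(d,np.array([0,0,-1.]))@fr(dt,np.array([0,0,1.])).T
    return W(mid)-Rt@G["c"],Rt
def axle():
    P,R,s=cur();d=SR.T@R@G["d"];d/=np.linalg.norm(d);m=SR.T@(P+R@G["c"]-SO);return m,d
def at(m,d,y): return m+d*(y-m[1])/d[1]
E
python3 - <<'E'
from h import *
E=np.array([0,75,102.5]);d=np.array([-34,-155,-27.5]);d=d/np.linalg.norm(d)
m=E+d*(93+12);print("mid aligned",m)
p,R=toolpose(m-[130,0,0],d);print(p,np.round(R,3));delta(p,R)
p2,_=toolpose(m-[130,0,-110],d);print(p2);delta(p2,R)
E
```

```text
mid aligned [-22.16696584 -26.05528546  84.57083645]
[394.5460933   51.96351781 107.91975865] [[ 0.959 -0.28   0.032]
 [-0.282 -0.953  0.112]
 [-0.001 -0.116 -0.993]]
xyz [-0.1047  0.0511  0.1911] a [ 0.118 -0.001 -0.002] rows 5.367797677603278 0.9427406214585397
[394.5460933   51.96351781 217.91975865]
xyz [-0.1048  0.0512  0.0811] a [ 0.118 -0.001 -0.002] rows 3.4070627322915534 0.9427406214585397
```

>>> servo_tool --plan '[{"x": -0.035,"y": 0.017,"z": 0.0,"ax": 0.06,"ay": 0,"az": 0,"claw": 0.04},{"x": -0.07,"y": 0.034,"z": 0.01,"ax": 0.118,"ay": 0,"az": 0,"claw": 0.04},{"x": -0.105,"y": 0.051,"z": 0.03,"ax": 0.118,"ay": 0,"az": 0,"claw": 0.04},{"x": -0.105,"y": 0.051,"z": 0.07,"ax": 0.118,"ay": 0,"az": 0,"claw": 0.04},{"x": -0.105,"y": 0.051,"z": 0.11,"ax": 0.118,"ay": 0,"az": 0,"claw": 0.04},{"x": -0.105,"y": 0.051,"z": 0.15,"ax": 0.118,"ay": 0,"az": 0,"claw": 0.04},{"x": -0.105,"y": 0.051,"z": 0.18,"ax": 0.118,"ay": 0,"az": 0,"claw": 0.04},{"x": -0.105,"y": 0.051,"z": 0.191,"ax": 0.118,"ay": 0,"az": 0,"claw": 0.04},{"x": -0.105,"y": 0.051,"z": 0.191,"ax": 0.118,"ay": 0,"az": 0,"claw": 0.04}]' --newtons 60

```text
t: 3.88
eef_pos: [391.0, 51.4, 104.8]
tool_rot: [-2.993, 0.44, -0.012]
ft_force: [-0.5, 0.4, -3.5]
width: 45.8
grasp_force: 64.0
```

```bash
python3 - <<'E'
from h import *
m,d=axle();print(cur()[0],m,d)
E1,E2=[SO+SR@(m+k*93*d) for k in(-1,1)]
t=[]
for n in("scene","top","wrist"):
    c=cam(n);np.savez(n[0]+"40.npz",img=c[0],K=c[1],R=c[2],t=c[3])
    q=proj(c,[E1,E2]);print(n,q.round(1).ravel())
    if n=="wrist":continue
    for p in q:
        x,y=np.round(p).astype(int)-[20,15];print((x,y))
        t.append(cv2.resize(c[0][y:y+30,x:x+40,::-1],(400,300),interpolation=cv2.INTER_CUBIC))
cv2.imwrite("pics/z4.png",np.vstack([np.hstack(t[:2]),np.hstack(t[2:])]))
E
```

```text
[391.04020017  51.40293451 104.8167879 ] [-155.78162474  -26.81201557   81.45502857] [-0.21788585 -0.96101073 -0.1702473 ]
scene [171.3 175.4 187.7 238.1]
(np.int64(151), np.int64(160))
(np.int64(168), np.int64(223))
top [193.2 276.6 262.2 296.1]
(np.int64(173), np.int64(262))
(np.int64(242), np.int64(281))
wrist [108.5 259.3 439.7 249.9]
```

View pics/z4.png

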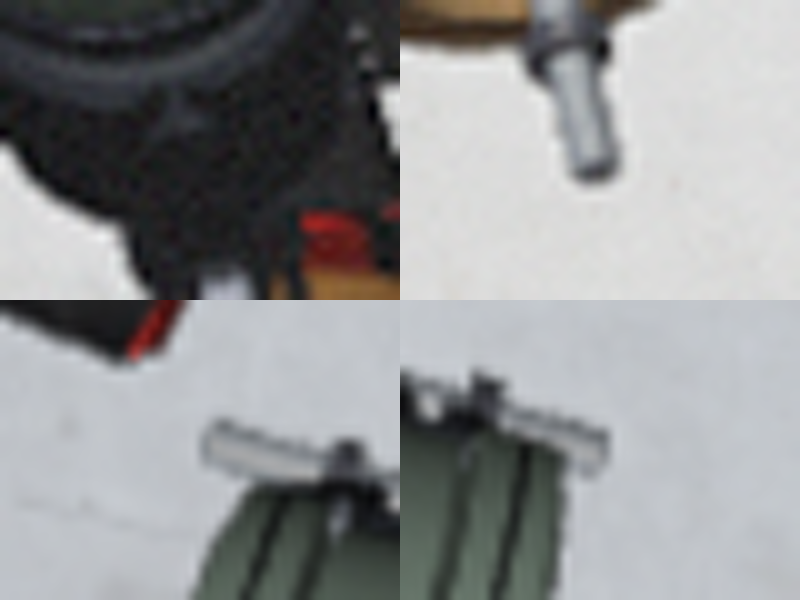

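The predicted axle ends match the pictures to within 1 px: the right end is at scene (187,239) and top (261.5,295.5), and the left end at top (193.2,275.7). Next I'll check the grip tilt from the triangulated right end.

```bash
python3 - <<'E'
from h import *
P,R,s=cur();sc,tp,w=load("s4"),load("t4"),load("w4")
X=tri(sc,(187,239),tp,(261.5,295.5));m,d=axle()
print("right end",X.round(1),"model",(SO+SR@(m+93*d)).round(1),"tool",(R.T@(X-P)).round(1))
# left end, keep model height
q=W(m-93*d);print("left top ray at model z",onplane(tp,193.2,275.7,q[2]).round(1),q.round(1))
# axle thickness left and right in wrist image: grad edges on columns
g=cv2.cvtColor(w[0],cv2.COLOR_RGB2GRAY).astype(float)
pe=proj(w,[W(m-93*d),W(m+93*d)]);print(pe.round(1))
for k in(-88,-80,-72,-66,66,72,80,88):
    u,v=proj(w,W(m+k*d))[0];c=g[int(v)-22:int(v)+23,int(round(u))]
    print(k,round(u),int(v)-22,c.astype(int)[::1].tolist())
E
```

```text
right end [367.8 -29.1  59.3] model [373.9 -32.2  70.3] tool [-4.4 90.4 39.9]
left top ray at model z [422.  143.1 102.3] [424.5 143.9 102.3]
[[ 99.  254.1]
 [441.4 243.6]]
-88 109 231 [171, 170, 170, 170, 169, 169, 168, 169, 167, 163, 149, 121, 102, 104, 112, 120, 125, 130, 135, 139, 142, 144, 145, 145, 146, 146, 145, 142, 139, 135, 131, 135, 150, 164, 168, 170, 169, 169, 169, 169, 168, 168, 168, 168, 167]
-80 124 231 [169, 169, 169, 170, 169, 169, 170, 170, 168, 158, 134, 104, 96, 104, 113, 119, 126, 131, 135, 140, 143, 145, 144, 146, 146, 146, 145, 142, 140, 135, 129, 135, 153, 166, 168, 168, 168, 168, 168, 168, 168, 167, 168, 168, 168]
-72 139 230 [169, 169, 169, 169, 168, 169, 169, 169, 169, 168, 157, 128, 99, 96, 105, 114, 121, 126, 132, 137, 140, 143, 144, 145, 146, 147, 147, 146, 142, 139, 134, 131, 139, 155, 165, 168, 168, 168, 168, 168, 167, 168, 168, 168, 167]
-66 151 230 [169, 168, 168, 167, 167, 167, 168, 168, 168, 167, 158, 129, 100, 97, 107, 115, 122, 128, 133, 137, 140, 144, 144, 145, 147, 147, 148, 145, 142, 140, 134, 130, 136, 154, 164, 167, 167, 166, 164, 162, 162,
[... 255 characters left out ...]
2 405 222 [172, 172, 172, 172, 171, 171, 170, 170, 170, 170, 170, 169, 170, 170, 167, 158, 130, 97, 85, 91, 100, 109, 115, 121, 126, 130, 134, 137, 139, 141, 143, 142, 141, 140, 138, 135, 134, 144, 158, 166, 167, 167, 167, 167, 167]
80 419 222 [170, 170, 171, 170, 170, 170, 170, 169, 169, 169, 169, 168, 169, 169, 167, 156, 127, 93, 85, 92, 102, 109, 115, 122, 126, 130, 134, 137, 140, 142, 143, 142, 142, 141, 139, 135, 137, 149, 162, 167, 168, 169, 168, 169, 169]
88 433 221 [169, 169, 169, 169, 169, 168, 169, 169, 169, 170, 170, 169, 171, 170, 171, 169, 158, 128, 93, 86, 93, 102, 110, 118, 122, 127, 131, 135, 137, 139, 141, 143, 142, 142, 140, 137, 134, 139, 156, 167, 169, 170, 170, 170, 170]
```

```bash
python3 - <<'E'
from h import *
P,R,s=cur();print(P,s["qd"].round(3))
I={}
for n in("scene","top","wrist"):
    I[n]=cam(n)
P2,R2,s=cur();print(P2)
m,d=axle();w=I["wrist"];g=cv2.cvtColor(w[0],cv2.COLOR_RGB2GRAY).astype(float)
# end columns along axle centre line in wrist
e=[]
for sg in(-1,1):
    uv=[proj(w,W(m+sg*k*d))[0] for k in np.arange(80,104,.5)]
    vals=[min(g[int(round(v))+j,int(round(u))] for j in(-6,0,6)) if 0<=u<560 else -1 for u,v in uv]
    k=next(i for i,x in enumerate(vals) if x>157); e.append(uv[k]);print(sg,80+.5*k,uv[k].round(1))
# edges (top/bottom) at columns near ends for vertical centre & thickness
def edges(u,v):
    c=g[int(v)-25:int(v)+26,int(round(u))]; b=np.where(c<152)[0]; return int(v)-25+(b[0]+b[-1])/2,b[-1]-b[0]+1
for i,sg in enumerate((-1,1)):
    for k in(68,76,84): 
        u,v=proj(w,W(m+sg*k*d))[0];print(sg,k,round(u),edges(u,v))
# scene tip of right end : lowest pixel darker than background
for n in("scene","top"):
    c=I[n];gg=cv2.cvtColor(c[0],cv2.COLOR_RGB2GRAY).astype(int);q=proj(c,W(m+93*d))[0];x,y=np.round(q).astype(int)
    print(n,q.round(1));print(gg[y-6:y+8,x-9:x+8])
E
```

```text
[396.27353886  51.180483   109.60083422] [ 0.012 -0.017 -0.021  0.     0.001  0.002]
[396.74961166  51.62985043 110.21553308]
-1 92.0 [103.  255.5]
1 96.0 [446.  245.1]
-1 68 149 (np.float64(251.5), np.int64(22))
-1 76 134 (np.float64(251.5), np.int64(22))
-1 84 118 (np.float64(251.5), np.int64(22))
1 68 397 (np.float64(248.5), np.int64(22))
1 76 411 (np.float64(248.5), np.int64(22))
1 84 425 (np.float64(248.5), np.int64(22))
scene [189.7 235.5]
[[220 223 228 189 148 158 173 166 122 174 219 222 218 220 222 220 218]
 [220 220 222 206 168 156 176 168 133 137 202 224 220 220 219 217 222]
 [217 221 223 226 187 154 176 172 144 132 195 222 220 220 220 220 219]
 [221 220 223 224 194 154 165 173 154 140 195 224 221 221 219 219 222]
 [221 222 222 222 185 143 160 178 163 119 172 219 220 219 218 218 214]
 [221 220 223 222 209 164 155 178 174 138 143 199 222 221 219 218 217]
 [221 220 223 223 225 186 151 169 157 128 127 195 222 219 218 219 218]
 [219 220 221 221 222 197 148 115  89  72 126 200 220 222 220 220 219]
 [221 221 219 219 222 198 146 104  98 128 176 216 220 219 220 219 219]
 [219 221 2
[... 657 characters left out ...]
148 139 126 119 112 117 149 178 197 197 196 196 196 195 193]
 [116 152 162 156 156 152 142 130 123 122 194 198 196 194 194 195 194]
 [ 45  69 116 123 152 168 165 158 151 137 196 200 197 194 192 192 193]
 [ 36  24  54  55  82 145 157 161 165 169 198 199 197 195 193 191 194]
 [ 35  29  54  52  61 131 160 148 155 184 198 198 198 197 196 194 195]
 [ 34  41  63  60  74 167 194 165 162 192 196 196 197 195 194 193 194]
 [ 34  54  70  66  84 190 198 194 193 197 195 194 195 195 193 194 194]
 [ 31  63  75  72  82 183 196 195 192 194 194 196 195 196 195 196 196]
 [ 34  76  82  78  72 156 192 194 191 194 196 195 194 195 197 198 197]
 [ 41  82  85  82  72 156 192 193 192 196 197 194 191 193 197 199 196]]
```

```bash
python3 - <<'E'
from h import *
P,R,s=cur();print(P)
sc,tp,w=cam("scene"),cam("top"),cam("wrist")
m,d=axle();print("model R",W(m+93*d).round(1),"L",W(m-93*d).round(1))
print("tri st",tri(sc,(189,237.3),tp,(262.3,294.2)).round(1),"sw",tri(sc,(189,237.3),w,(446,248.5)).round(1),"tw",tri(tp,(262.3,294.2),w,(446,248.5)).round(1))
C=-w[2].T@w[3]
_,da=ray(w,103,251.5);_,db=ray(w,446,248.5)
da,db=R.T@da,R.T@db;o=R.T@(C-P)
for tl in(0,.03,.055,.07):
    u,v=da/da[2],db/db[2];from scipy.optimize import brentq
    f=lambda k:np.linalg.norm((o+(k-93*tl)*u)-(o+(k+93*tl)*v))-186
    k=brentq(f,100,300);a,b=o+(k-93*tl)*u,o+(k+93*tl)*v;print(tl,a.round(1),b.round(1),((a+b)/2).round(1),((b-a)/186).round(3), "world",(P+R@a).round(1),(P+R@b).round(1),"top/scene resid",(proj(tp,P+R@b)-[262.3,294.2]).round(1),(proj(sc,P+R@b)-[189,237.3]).round(1))
E
```

```text
[396.74961166  51.62985043 110.21553308]
model R [373.6 -31.3  70.1] L [424.  144.8 102.2]
tri st [372.4 -31.8  65.5] sw [370.9 -34.1  69.3] tw [373.9 -32.5  75.3]
0 [  0.4 -96.3  22.9] [ 2.3 89.7 22.9] [ 1.3 -3.3 22.9] [0.01 1.   0.  ] world [425.2 145.7  98.9] [374.4 -31.9  76.9] top/scene resid [[-0.4 -0.1]] [[ 0.2 -3.2]]
0.03 [  1.5 -94.7  20.1] [ 1.1 91.3 25.7] [ 1.3 -1.7 22.9] [-0.002  1.     0.03 ] world [425.8 143.5 101.4] [373.  -32.7  73.9] top/scene resid [[0.  0.4]] [[ 0.1 -2. ]]
0.055 [  2.6 -93.2  17.7] [ 0.2 92.5 27.9] [ 1.4 -0.4 22.8] [-0.013  0.998  0.055] world [426.3 141.6 103.7] [371.8 -33.3  71.6] top/scene resid [[0.3 0.7]] [[-0.1 -1. ]]
0.07 [  3.2 -92.3  16.1] [-0.3 93.2 29.2] [ 1.5  0.4 22.6] [-0.019  0.997  0.07 ] world [426.6 140.4 105.1] [371.2 -33.7  70.3] top/scene resid [[0.5 0.9]] [[-0.1 -0.4]]
```

```bash
sed -i 's/^G=.*/G={"c":np.array([1.4,-.8,22.8]),"d":np.array([-.01,1,.055])}/' h.py
python3 - <<'E'
from h import *
E=np.array([0,75,102.5]);d=np.array([-34,-155,-27.5]);d=d/np.linalg.norm(d)
m,dd=axle();print(m,dd,d)
p,R=toolpose(E+d*(93+14)-[50,0,0],d);delta(p,R)
p,R=toolpose(E+d*(93+14),d);delta(p,R)
E
```

```text
[-151.16222933  -27.61388309   86.92993109] [-0.23300142 -0.95709527 -0.17227589] [-0.21111396 -0.96243129 -0.17075394]
xyz [ 0.0767 -0.017   0.0049] a [-0.001 -0.004 -0.023] rows 1.8878764999811397 0.18525460368737598
xyz [ 0.1254 -0.0283  0.0064] a [-0.001 -0.004 -0.023] rows 3.0864789662283907 0.18525460368737598
```

>>> servo_tool --plan '[{"x": 0.025,"y": -0.006,"z": 0.003,"ax": 0,"ay": -0.004,"az": -0.023,"claw": 0.04},{"x": 0.05,"y": -0.011,"z": 0.004,"ax": 0,"ay": -0.004,"az": -0.023,"claw": 0.04},{"x": 0.077,"y": -0.017,"z": 0.005,"ax": 0,"ay": -0.004,"az": -0.023,"claw": 0.04},{"x": 0.1,"y": -0.023,"z": 0.006,"ax": 0,"ay": -0.004,"az": -0.023,"claw": 0.04},{"x": 0.115,"y": -0.026,"z": 0.006,"ax": 0,"ay": -0.004,"az": -0.023,"claw": 0.04},{"x": 0.125,"y": -0.028,"z": 0.006,"ax": 0,"ay": -0.004,"az": -0.023,"claw": 0.04},{"x": 0.125,"y": -0.028,"z": 0.006,"ax": 0,"ay": -0.004,"az": -0.023,"claw": 0.04},{"x": 0.125,"y": -0.028,"z": 0.006,"ax": 0,"ay": -0.004,"az": -0.023,"claw": 0.04},{"x": 0.125,"y": -0.028,"z": 0.006,"ax": 0,"ay": -0.004,"az": -0.023,"claw": 0.04},{"x": 0.125,"y": -0.028,"z": 0.006,"ax": 0,"ay": -0.004,"az": -0.023,"claw": 0.04}]' --newtons 60

```text
t: 5.17
eef_pos: [521.4, 44.2, 105.4]
tool_rot: [-2.998, 0.401, -0.019]
ft_force: [0.7, -0.2, -3.7]
width: 45.2
grasp_force: 64.1
```

```bash
python3 - <<'E'
from h import *
m,d=axle();P,R,s=cur();print(P,s["ft_force"].round(1),s["qd"].round(3));print("mid",m.round(1),"L end",(m-93*d).round(1),"at y-80",at(m,d,-80).round(1),"at 75",at(m,d,75).round(1))
t=[]
for n in("scene","top","wrist"):
    c=cam(n);np.savez(n[0]+"50.npz",img=c[0],K=c[1],R=c[2],t=c[3]);
    for y in(75,-80):
        if n=="wrist" and y<0:continue
        u,v=np.round(proj(c,W([0,y,98]))[0]).astype(int);w_,h_=(20,15)
        if n=="wrist":w_,h_=60,45
        u=max(w_,min(560-w_,u));v=max(h_,min(420-h_,v));print(n,y,u-w_,v-h_)
        t.append(cv2.resize(c[0][v-h_:v+h_,u-w_:u+w_,::-1],(264,198),interpolation=cv2.INTER_CUBIC))
t.append(t[0]*0)
cv2.imwrite("pics/z5.png",np.vstack([np.hstack(t[:3]),np.hstack(t[3:])]))
E
```

```text
[521.41183278  44.20801813 105.43820982] [ 0.7 -0.2 -3.7] [ 0.    -0.002 -0.003  0.001 -0.004 -0.   ]
mid [-25.6 -27.9  82.9] L end [-5.9 61.6 98.9] at y-80 [-37.  -80.   73.6] at 75 [ -3.   75.  101.3]
scene 75 197 137
scene -80 225 175
top 75 173 209
top -80 232 213
wrist 75 19 201
```

View pics/z5.png

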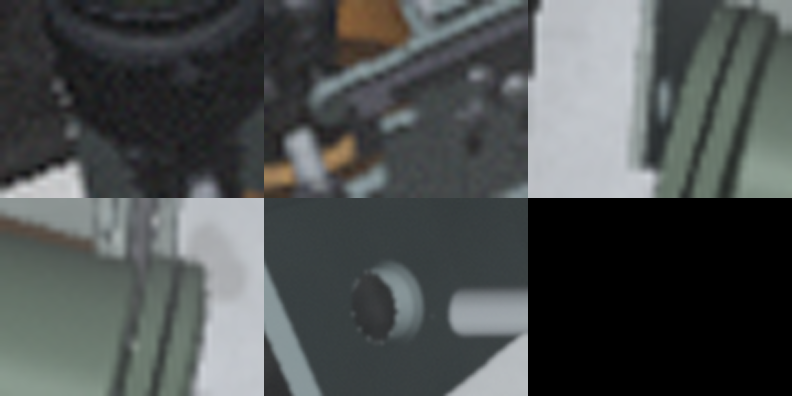

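The wrist tile shows the eye clearly: its near rim is centred at tile (387,302), px (75,248). The axle tip is at tile (452,312), px (104.5,252.8). The axle is in line but about 2.5 mm short in x. At the right cheek the axle passes in front of and below the nose.

```bash
python3 - <<'E'
from h import *
w=load("w5");m,d=axle()
for uv in((74.9,248.3),):
    q,dd=ray(w,*uv);q=SR.T@(q-SO);dd=SR.T@dd;print("eye near face",(q+dd*(72-q[1])/dd[1]).round(1),"or at z103:",(q+dd*(103-q[2])/dd[2]).round(1))
print("tip model px",proj(w,W(m-93*d)).round(1),"seen 104.5 252.8", "axle at y72 px",proj(w,W(at(m,d,72))).round(1))
# target: axle through (0,75,103), keep direction; left end at y=90 & at 66
E=np.array([0,75,102.8]);dn=np.array([-34,-155,-27.5]);dn=dn/np.linalg.norm(dn)
for s_ in(14,0,-12,-24):
    p,R=toolpose(E+dn*(93+s_),dn);print(s_);delta(p,R)
E
```

```text
eye near face [  0.8  72.  103.9] or at z103: [  0.6  72.9 103. ]
tip model px [[102.6 252.4]] seen 104.5 252.8 axle at y72 px [[ 81.2 252.6]]
14
xyz [ 0.0021 -0.0007 -0.0012] a [-0.001  0.003 -0.   ] rows 0.06041522178940341 0.02487166242278652
0
xyz [ 0.0022 -0.0146 -0.002 ] a [-0.001  0.003 -0.   ] rows 0.3581001323757605 0.02487166242278652
-12
xyz [ 0.0023 -0.0266 -0.0026] a [-0.001  0.003 -0.   ] rows 0.6437765591425902 0.02487166242278652
-24
xyz [ 0.0025 -0.0386 -0.0033] a [-0.001  0.003 -0.   ] rows 0.9307436321356007 0.02487166242278652
```

>>> servo_tool --plan '[{"x": 0.0028,"y": -0.001,"z": -0.0018,"ax": 0,"ay": 0.003,"az": 0,"claw": 0.04},{"x": 0.0028,"y": -0.003,"z": -0.0018,"ax": 0,"ay": 0.003,"az": 0,"claw": 0.04},{"x": 0.0028,"y": -0.006,"z": -0.002,"ax": 0,"ay": 0.003,"az": 0,"claw": 0.04},{"x": 0.0028,"y": -0.009,"z": -0.0022,"ax": 0,"ay": 0.003,"az": 0,"claw": 0.04},{"x": 0.0028,"y": -0.012,"z": -0.0024,"ax": 0,"ay": 0.003,"az": 0,"claw": 0.04},{"x": 0.0028,"y": -0.015,"z": -0.0025,"ax": 0,"ay": 0.003,"az": 0,"claw": 0.04},{"x": 0.0028,"y": -0.017,"z": -0.0026,"ax": 0,"ay": 0.003,"az": 0,"claw": 0.04},{"x": 0.0028,"y": -0.017,"z": -0.0026,"ax": 0,"ay": 0.003,"az": 0,"claw": 0.04}]' --newtons 60

```text
t: 5.98
eef_pos: [528.8, 52.6, 110.5]
tool_rot: [-3.013, 0.398, -0.024]
ft_force: [-7.1, -21.5, 2.6]
width: 46.0
grasp_force: 65.5
```

```bash
cat > st.py <<'E'
from h import *
m,d=axle();P,R,s=cur();print(P.round(1),"F",(SR.T@s["ft_force"]).round(1),"M",s["wrist_torque"].round(2),"g",s["grasp_force"],s["t"]);print("mid",m.round(1),"L end",(m-93*d).round(1),"at y-82",at(m,d,-82).round(1),"at 75",at(m,d,75).round(1),"Rend",(m+93*d).round(1))
E
python3 - <<'E'
from st import *
E=np.array([0.6,75,103.2]);dn=np.array([-34,-155,-27.5]);dn=dn/np.linalg.norm(dn)
for s_ in(-6,-12,-18,-23):
    p,R=toolpose(E+dn*(93+s_),dn);delta(p,R)
E
```

```text
[528.8  52.6 110.5] F [ -5.8 -21.9   2.6] M [-3.57  1.24  0.15] g 65.48804250312969 5.9833
mid [-18.6 -19.4  87.9] L end [  0.8  70.3 102.5] at y-82 [-32.1 -82.   77.7] at 75 [  1.8  75.  103.3] Rend [ -38.  -109.2   73.2]
xyz [-0.0013 -0.0103  0.0006] a [ 0.013 -0.001  0.003] rows 0.2503432594166069 0.110487021244919
xyz [-0.0012 -0.0163  0.0002] a [ 0.013 -0.001  0.003] rows 0.39260069576299966 0.110487021244919
xyz [-0.0011 -0.0223 -0.0002] a [ 0.013 -0.001  0.003] rows 0.5357280928169085 0.110487021244919
xyz [-0.0011 -0.0273 -0.0005] a [ 0.013 -0.001  0.003] rows 0.6552544275269996 0.110487021244919
```

The tip met resistance of about 22 N, so it is on the eye's rim. I'll back off and fit the eye's outline in the wrist image numerically.

>>> servo_tool --plan '[{"x": 0,"y": 0.004,"z": 0,"ax": 0,"ay": 0,"az": 0,"claw": 0.04},{"x": 0,"y": 0.01,"z": 0.001,"ax": 0,"ay": 0,"az": 0,"claw": 0.04},{"x": 0,"y": 0.014,"z": 0.001,"ax": 0,"ay": 0,"az": 0,"claw": 0.04},{"x": 0,"y": 0.014,"z": 0.001,"ax": 0,"ay": 0,"az": 0,"claw": 0.04},{"x": 0,"y": 0.014,"z": 0.001,"ax": 0,"ay": 0,"az": 0,"claw": 0.04},{"x": 0,"y": 0.014,"z": 0.001,"ax": 0,"ay": 0,"az": 0,"claw": 0.04}]' --newtons 60

```text
t: 6.48
eef_pos: [526.5, 46.4, 107.8]
tool_rot: [-2.998, 0.401, -0.026]
ft_force: [-0.5, 0.2, -4.1]
width: 45.4
grasp_force: 64.1
```

```bash
python3 - <<'E'
from st import *
c=cam("wrist");np.savez("w60.npz",img=c[0],K=c[1],R=c[2],t=c[3])
m,d=axle();w5=load("w5")
for n,w in(("w5",w5),("now",c)):
    g=cv2.cvtColor(w[0],cv2.COLOR_RGB2GRAY)
    q=proj(w,W([0,72,103]))[0];x,y=np.round(q).astype(int);x0,y0=max(x-32,0),y-26
    sub=g[y0:y0+56,x0:x0+90].astype(int);pl=np.median(sub[:12,20:60]);print(n,"eye model px",q.round(1),"plate",pl)
    for name,mk in(("wall",sub>pl+15),("hole",sub<pl-6)):
        k,l,st_,ce=cv2.connectedComponentsWithStats(mk.astype(np.uint8));
        print(name,[(s.tolist()[0]+x0,s.tolist()[1]+y0,s.tolist()[2:]) for s in st_[1:] if s[4]>25])
    th=np.linspace(0,6.283,60);
    for Y in(72,78):
        e=proj(w,[W([9*np.cos(a),Y,103+9*np.sin(a)]) for a in th]);print("model circle",Y,e.min(0).round(1),e.max(0).round(1))
print("tip model",proj(c,W(m-93*d)).round(1))
# axle edges
g=cv2.cvtColor(c[0],cv2.COLOR_RGB2GRAY).astype(int)
for k in(-70,-80,-88,-91):
    u,v=proj(c,W(m+k*d))[0];u,v=int(round(u)),int(v);b=np.where(g[v-22:v+23,u]>95)[0];print(k,u,v-22+b[0],v-22+b[-1])
u,v=proj(c,W(m-93*d))[0];print(int(u)-8,g[int(v),int(u)-8:int(u)+9])
E
```

```text
[526.5  46.4 107.8] F [-0.5  0.2 -4.1] M [-0.1   0.1  -0.03] g 64.110051941243 6.4833
mid [-20.5 -25.4  85.2] L end [ -0.9  64.1 101.3] at y-82 [-32.9 -82.   75.1] at 75 [  1.5  75.  103.2] Rend [ -40.1 -114.9   69.2]
w5 eye model px [ 76.7 249. ] plate 61.0
wall [(np.int64(67), np.int64(230), [25, 35, 479]), (np.int64(102), np.int64(242), [33, 37, 860])]
hole [(np.int64(59), np.int64(238), [19, 27, 187])]
model circle 72 [ 62.2 231.9] [ 89.9 266.5]
model circle 78 [ 51.8 233.6] [ 80.3 268.1]
now eye model px [ 86.9 254.6] plate 62.0
wall [(np.int64(78), np.int64(236), [23, 34, 450]), (np.int64(102), np.int64(242), [43, 22, 910]), (np.int64(122), np.int64(265), [23, 20, 240])]
hole [(np.int64(72), np.int64(242), [16, 30, 219])]
model circle 72 [ 73.1 237.7] [ 99.3 271.8]
model circle 78 [ 62.8 239.4] [ 89.8 273.4]
tip model [[102.8 252.8]]
-70 147 243 274
-80 128 243 263
-88 113 243 263
-91 107 244 262
94 [142 136 125 119 118 108  89  72  86 121 148 159 160 161 161 161 161]
```

>>> servo_tool --plan '[{"x": 0,"y": 0,"z": -0.0025,"ax": 0,"ay": 0,"az": 0,"claw": 0.04},{"x": 0,"y": -0.003,"z": -0.0025,"ax": 0,"ay": 0,"az": 0,"claw": 0.04},{"x": 0,"y": -0.006,"z": -0.003,"ax": 0,"ay": 0,"az": 0,"claw": 0.04},{"x": 0,"y": -0.009,"z": -0.003,"ax": 0,"ay": 0,"az": 0,"claw": 0.04},{"x": 0,"y": -0.012,"z": -0.003,"ax": 0,"ay": 0,"az": 0,"claw": 0.04},{"x": 0,"y": -0.012,"z": -0.003,"ax": 0,"ay": 0,"az": 0,"claw": 0.04},{"x": 0,"y": -0.012,"z": -0.003,"ax": 0,"ay": 0,"az": 0,"claw": 0.04}]' --newtons 60

```text
t: 7.12
eef_pos: [530.3, 57.6, 112.9]
tool_rot: [-2.996, 0.402, -0.029]
ft_force: [0.7, 0.1, -1.4]
width: 45.6
grasp_force: 64.6
```

```bash
python3 st.py
```

```text
[530.3  57.6 112.9] F [ 0.7  0.2 -1.4] M [ 0.14 -0.1  -0.06] g 64.6050604985794 7.1167
mid [-17.4 -13.9  90.3] L end [  2.3  75.5 106.5] at y-82 [-32.3 -82.   78. ] at 75 [  2.2  75.  106.4] Rend [ -37.  -103.4   74.2]
```

The axle is in the eye and free of axial load. It really hangs about 2.7 mm lower than my model, so I'll update that and continue.

```bash
sed -i 's/-.8,22.8/-.8,25.5/' h.py; python3 - <<'E'
from st import *
E=np.array([1.5,75,103.2])
for mid_y in(-6,1):
    dn=np.array([-34,-155,-27.5]);dn=dn/np.linalg.norm(dn)
    p,R=toolpose(E+dn*(mid_y-75)/dn[1],dn);delta(p,R)
E
```

```text
[530.3  57.6 112.9] F [ 0.7  0.2 -1.4] M [ 0.14 -0.1  -0.06] g 64.6050604985794 7.1167
mid [-17.3 -13.6  87.6] L end [  2.4  75.8 103.8] at y-82 [-32.3 -82.   75.3] at 75 [  2.2  75.  103.7] Rend [ -37.  -103.1   71.5]
xyz [-0.0005 -0.0078 -0.0003] a [-0.003 -0.002 -0.001] rows 0.18846035099020933 0.03021717088688187
xyz [-0.0004 -0.0151 -0.0006] a [-0.003 -0.002 -0.001] rows 0.3626267377242268 0.03021717088688187
```

>>> servo_tool --plan '[{"x": -0.0003,"y": -0.003,"z": -0.0005,"ax": 0,"ay": 0,"az": 0,"claw": 0.04},{"x": -0.0003,"y": -0.006,"z": -0.0007,"ax": 0,"ay": 0,"az": 0,"claw": 0.04},{"x": -0.0003,"y": -0.009,"z": -0.001,"ax": 0,"ay": 0,"az": 0,"claw": 0.04},{"x": -0.0003,"y": -0.012,"z": -0.001,"ax": 0,"ay": 0,"az": 0,"claw": 0.04},{"x": -0.0003,"y": -0.015,"z": -0.001,"ax": 0,"ay": 0,"az": 0,"claw": 0.04},{"x": -0.0003,"y": -0.015,"z": -0.001,"ax": 0,"ay": 0,"az": 0,"claw": 0.04},{"x": -0.0003,"y": -0.015,"z": -0.001,"ax": 0,"ay": 0,"az": 0,"claw": 0.04}]' --newtons 60

```text
t: 7.7
eef_pos: [533.6, 72.3, 115.3]
tool_rot: [-2.996, 0.401, -0.028]
ft_force: [2.1, 0.6, -1.1]
width: 45.7
grasp_force: 64.7
```

```bash
python3 - <<'E'
from st import *
# next: pivot about eye: right at y=-82 -> x=-16.5, z=72
E=at(m,d,75)
E[2]=102.5;E[0]=1
for x,z in((-30,72),(-16.5,70),(-16.5,76)):
    dn=np.array([x,-82,z])-E;dn/=np.linalg.norm(dn)
    p,R=toolpose(E+dn*(1.5-75)/dn[1],dn);print(x,z);delta(p,R)
E
```

```text
[533.6  72.3 115.3] F [ 2.   0.7 -1.1] M [ 0.29 -0.36 -0.07] g 64.66049615730377 7.7
mid [-14.8   1.2  90.1] L end [  4.8  90.6 106.2] at y-82 [-33.1 -82.   75. ] at 75 [  1.4  75.  103.4] Rend [-34.4 -88.3  73.9]
-30 72
xyz [0.0013 0.     0.0019] a [ 0.014 -0.004 -0.021] rows 0.05578138670123887 0.20249018407279826
-16.5 70
xyz [ 0.0079 -0.0007  0.003 ] a [ 0.028 -0.015 -0.104] rows 0.20370887615180255 0.8717025870365896
-16.5 76
xyz [ 0.0078 -0.0019  0.0002] a [-0.008 -0.014 -0.104] rows 0.19359409549717435 0.8445219802320458
```

>>> servo_tool --plan '[{"x": 0.001,"y": 0,"z": 0.002,"ax": 0.022,"ay": -0.003,"az": -0.01,"claw": 0.04},{"x": 0.0012,"y": 0,"z": 0.003,"ax": 0.028,"ay": -0.006,"az": -0.02,"claw": 0.04},{"x": 0.003,"y": 0,"z": 0.003,"ax": 0.028,"ay": -0.008,"az": -0.045,"claw": 0.04},{"x": 0.0055,"y": -0.0004,"z": 0.003,"ax": 0.028,"ay": -0.012,"az": -0.075,"claw": 0.04},{"x": 0.0074,"y": -0.0006,"z": 0.003,"ax": 0.028,"ay": -0.014,"az": -0.098,"claw": 0.04},{"x": 0.0074,"y": -0.0006,"z": 0.003,"ax": 0.028,"ay": -0.014,"az": -0.098,"claw": 0.04},{"x": 0.0074,"y": -0.0006,"z": 0.003,"ax": 0.028,"ay": -0.014,"az": -0.098,"claw": 0.04}]' --newtons 60

```text
t: 8.28
eef_pos: [541.2, 70.4, 112.8]
tool_rot: [-2.985, 0.251, -0.022]
ft_force: [0.9, -1.1, 5.4]
width: 45.6
grasp_force: 65.8
```

```bash
python3 - <<'E'
from st import *
E=np.array([1,75,102])
for x,z in((-17,70),(-17,76),(-17,82),(-17,88),(-17,94)):
    dn=np.array([x,-82,z])-E;dn/=np.linalg.norm(dn)
    p,R=toolpose(E+dn*(1.5-75)/dn[1],dn);print(x,z);delta(p,R)
E
```

```text
[541.2  70.4 112.8] F [ 1.  -1.1  5.4] M [ 0.54 -0.24 -0.04] g 65.753174317569 8.2833
mid [-7.5  0.7 87.7] L end [  3.2  91.2 106.3] at y-82 [-17.3 -82.   70.7] at 75 [  1.3  75.  102.9] Rend [-18.2 -89.8  69. ]Traceback (most recent call last):
  File "<stdin>", line 4, in <module>
numpy._core._exceptions._UFuncOutputCastingError: Cannot cast ufunc 'divide' output from dtype('float64') to dtype('int64') with casting rule 'same_kind'
```

```bash
python3 - <<'E'
from st import *
E=np.array([1.,75,103.7])
for x,z in((-17,70),(-17,76),(-17,80),(-17,84),(-17,88),(-17,94)):
    dn=np.array([x,-82.,z])-E;dn/=np.linalg.norm(dn)
    p,R=toolpose(E+dn*(1.5-75)/dn[1],dn);print(x,z);delta(p,R)
E
```

```text
[541.2  70.4 112.8] F [ 1.  -1.1  5.4] M [ 0.54 -0.24 -0.04] g 65.753174317569 8.2833
mid [-7.5  0.7 87.7] L end [  3.2  91.2 106.3] at y-82 [-17.3 -82.   70.7] at 75 [  1.3  75.  102.9] Rend [-18.2 -89.8  69. ]
-17 70
xyz [-0.     -0.0006 -0.0001] a [ 0.009 -0.001 -0.004] rows 0.015430708847674479 0.07545989936861919
-17 76
xyz [ 0.     -0.002  -0.0029] a [-0.028 -0.002 -0.004] rows 0.08478722254739204 0.2262140585198004
-17 80
xyz [ 0.     -0.0029 -0.0048] a [-0.053 -0.002 -0.004] rows 0.13379657817795618 0.4225268376339131
-17 84
xyz [ 0.     -0.0038 -0.0066] a [-0.077 -0.002 -0.004] rows 0.18268836506448502 0.6209497263258359
-17 88
xyz [ 0.     -0.0047 -0.0084] a [-0.102 -0.002 -0.004] rows 0.23133267599049384 0.8207895828190587
-17 94
xyz [ 0.     -0.0061 -0.0111] a [-0.14  -0.002 -0.004] rows 0.3037325251249333 1.1224712786595128
```

>>> servo_tool --plan '[{"x": 0,"y": -0.001,"z": -0.0018,"ax": -0.013,"ay": -0.001,"az": -0.004,"claw": 0.04},{"x": 0,"y": -0.002,"z": -0.0033,"ax": -0.03,"ay": -0.002,"az": -0.004,"claw": 0.04},{"x": 0,"y": -0.0029,"z": -0.005,"ax": -0.053,"ay": -0.002,"az": -0.004,"claw": 0.04},{"x": 0,"y": -0.0038,"z": -0.0068,"ax": -0.077,"ay": -0.002,"az": -0.004,"claw": 0.04},{"x": 0,"y": -0.0047,"z": -0.0085,"ax": -0.102,"ay": -0.002,"az": -0.004,"claw": 0.04},{"x": 0,"y": -0.0047,"z": -0.0085,"ax": -0.102,"ay": -0.002,"az": -0.004,"claw": 0.04},{"x": 0,"y": -0.0047,"z": -0.0085,"ax": -0.102,"ay": -0.002,"az": -0.004,"claw": 0.04}]' --newtons 60

```text
t: 8.87
eef_pos: [541.2, 74.0, 121.3]
tool_rot: [-3.088, 0.251, -0.005]
ft_force: [2.7, -1.1, 1.5]
width: 45.6
grasp_force: 65.3
```

```bash
cat > nx.py <<'E'
import sys
from st import *
a=[float(v) for v in sys.argv[1:]]   # eye x, eye z, mid y, then pairs x z at y=-82
E=np.array([a[0],75,a[1]])
for x,z in zip(a[3::2],a[4::2]):
    dn=np.array([x,-82.,z])-E;dn/=np.linalg.norm(dn)
    p,R=toolpose(E+dn*(a[2]-75)/dn[1],dn);print(x,z,end=" ");delta(p,R)
E
python3 nx.py 1 103.5 1.5 -17 90 -17 92 -17 94 -17 96 -17 98; python3 - <<'E'
import sys;sys.path.insert(0,".");import os;os.chdir(".")
from h import *
c=cam("scene");s=load("scene")
# catch arm/nose region: compare
x0,y0=222,172
d=cv2.absdiff(c[0],s[0])[y0:y0+45,x0:x0+60].sum(2);print((d[12:32,8:40]//10))
np.savez("s70.npz",img=c[0],K=c[1],R=c[2],t=c[3])
E
```

```text
[541.2  74.  121.3] F [ 2.7 -1.   1.5] M [ 0.13 -0.52 -0.11] g 65.27771614870446 8.8667
mid [-8.   1.6 95.8] L end [  2.4  93.6 105. ] at y-82 [-17.4 -82.   87.5] at 75 [  0.3  75.  103.1] Rend [-18.4 -90.3  86.7]
-17.0 90.0 xyz [ 0.0006 -0.0003 -0.0014] a [-0.013  0.     0.002] rows 0.03629974019087017 0.10665399296488008
-17.0 92.0 xyz [ 0.0006 -0.0007 -0.0023] a [-0.026  0.     0.002] rows 0.05922646795834195 0.20665207302831606
-17.0 94.0 xyz [ 0.0006 -0.001  -0.0032] a [-0.038  0.     0.002] rows 0.08275811394285618 0.3072570539388261
-17.0 96.0 xyz [ 0.0006 -0.0014 -0.0042] a [-0.051 -0.     0.002] rows 0.10643519029476399 0.40812549550069277
-17.0 98.0 xyz [ 0.0006 -0.0018 -0.0051] a [-0.064 -0.     0.002] rows 0.1301289420214792 0.509159983786804
[[29  9  4  7  6  3  8 10 10 10 14 19 16  9 13  8  1  1  3  7 10  8  7  3
   2  1 12 10  1  1  3  1]
 [22 11  1  3  3  2  7 10  9 10 11 14 13  3  6  1  5 12 13 11  8  1  1  1
   0  6 17 12  1  2  1  0]
 [11 10  4  7  9  1  2  1  3 11 11  1  5  5  0  0  5  7  6  1  1  1  1  3
   2  3  1  0  1  0  3  0]
 [10  9 11  9  3  2  0  1  1  1 
[... 985 characters left out ...]
  1  0  1  1  0  6  8 30 32 24  9  1  1  0  4  0  1  2  1  0  2  2
   0  1  1  1  0  0  1  1]
 [ 0  0  0  0  0  1  0  5  1 13 11  6  9  3  0  2  0  0  3  0  0  0  1  1
   0  0  0  0  0  0  1  0]
 [ 1  1  1  0  1  1  1  0  8  8 17 22 11  2  0  0  0  0  0  0  0  0  1  1
   0  0  1  1  0  0  0  0]
 [ 0  2  0  1  1  1  1  0  3  8 12  8  3  0  0  0  0  2  1  0  1  0  0  2
   2  1  0  2  2  0  1  1]
 [ 0  0  0  1  1  0  0  0  0  0  1  2  1  2  0  0  0  0  1  0  0  1  0  1
   1  0  1  0  0  0  0  1]
 [ 0  0  1  2  1  1  1  1  1  0  0  1  0  1  1  0  0  1  0  2  1  1  1  0
   0  0  1  0  0  1  0  2]
 [ 1  0  0  1  0  2  1  0  0  1  1  1  0  1  0  0  0  0  1  0  0  0  2  0
   0  0  3  0  0  0  0  0]]
```

>>> servo_tool --plan '[{"x": 0.0005,"y": -0.0003,"z": -0.0014,"ax": -0.013,"ay": 0,"az": 0.002,"claw": 0.04},{"x": 0.0005,"y": -0.0007,"z": -0.0023,"ax": -0.026,"ay": 0,"az": 0.002,"claw": 0.04},{"x": 0.0005,"y": -0.001,"z": -0.0032,"ax": -0.038,"ay": 0,"az": 0.002,"claw": 0.04},{"x": 0.0005,"y": -0.001,"z": -0.0032,"ax": -0.038,"ay": 0,"az": 0.002,"claw": 0.04},{"x": 0.0005,"y": -0.001,"z": -0.0032,"ax": -0.038,"ay": 0,"az": 0.002,"claw": 0.04}]' --newtons 60

```text
t: 9.33
eef_pos: [541.3, 74.8, 124.1]
tool_rot: [-3.125, 0.258, 0.002]
ft_force: [1.6, 0.8, 1.1]
width: 45.7
grasp_force: 65.0
```

```bash
python3 nx.py 1 103.5 1.5 -17 94 -17 95 -17 96 -17 97 -17 98
```

```text
[541.3  74.8 124.1] F [1.6 0.9 1.1] M [ 0.37 -0.47 -0.17] g 64.98837459881656 9.3333
mid [-8.1  1.6 98.6] L end [  2.5  93.8 104.2] at y-82 [-17.7 -82.   93.5] at 75 [  0.4  75.  103.1] Rend [-18.7 -90.7  92.9]
-17.0 94.0 xyz [ 0.0006 -0.     -0.0005] a [-0.001  0.002 -0.   ] rows 0.018695108761807157 0.01437702020501517
-17.0 95.0 xyz [ 0.0006 -0.0002 -0.0009] a [-0.007  0.002 -0.   ] rows 0.02753427361195563 0.057737838096156346
-17.0 96.0 xyz [ 0.0006 -0.0004 -0.0014] a [-0.013  0.001 -0.   ] rows 0.038116945814587314 0.10753208663672557
-17.0 97.0 xyz [ 0.0006 -0.0005 -0.0019] a [-0.02   0.001 -0.   ] rows 0.0493174830913607 0.15781097440264436
-17.0 98.0 xyz [ 0.0006 -0.0007 -0.0024] a [-0.026  0.001 -0.   ] rows 0.06078215205180689 0.20824177112371464
```

>>> servo_tool --plan '[{"x": 0.0003,"y": -0.0002,"z": -0.0012,"ax": -0.007,"ay": 0.001,"az": 0,"claw": 0.04},{"x": 0.0003,"y": -0.0004,"z": -0.0018,"ax": -0.014,"ay": 0.001,"az": 0,"claw": 0.04},{"x": 0.0003,"y": -0.0005,"z": -0.0023,"ax": -0.021,"ay": 0.001,"az": 0,"claw": 0.04},{"x": 0.0003,"y": -0.0005,"z": -0.0023,"ax": -0.021,"ay": 0.001,"az": 0,"claw": 0.04},{"x": 0.0003,"y": -0.0005,"z": -0.0023,"ax": -0.021,"ay": 0.001,"az": 0,"claw": 0.04}]' --newtons 60

```text
t: 9.75
eef_pos: [541.0, 74.8, 125.1]
tool_rot: [3.116, -0.258, -0.006]
ft_force: [3.7, -2.8, -11.1]
width: 45.4
grasp_force: 65.5
```

```bash
python3 nx.py 1 104 1.5 -17 97 -17 98 -17 99 -17 100 -17 101
```

```text
[541.   74.8 125.1] F [  3.9  -2.6 -11.1] M [ 1.17 -0.95  0.02] g 65.47524123549465 9.75
mid [-8.5  1.  99.6] L end [  2.2  93.3 103.3] at y-82 [-18.1 -82.   96.2] at 75 [1.000e-01 7.500e+01 1.025e+02] Rend [-19.2 -91.3  95.9]
-17.0 97.0 xyz [ 0.0009 -0.0005 -0.0012] a [ 0.004  0.002 -0.001] rows 0.0374794236385794 0.041078672412569024
-17.0 98.0 xyz [ 0.0009 -0.0006 -0.0016] a [-0.002  0.002 -0.001] rows 0.04753366911641594 0.025358484238373502
-17.0 99.0 xyz [ 0.0009 -0.0008 -0.0021] a [-0.008  0.002 -0.001] rows 0.05828320672048073 0.06865013852334761
-17.0 100.0 xyz [ 0.0009 -0.0009 -0.0026] a [-0.015  0.002 -0.001] rows 0.06939401696879864 0.1179120480606912
-17.0 101.0 xyz [ 0.0009 -0.0011 -0.003 ] a [-0.021  0.002 -0.001] rows 0.0807069016414331 0.16798535299842315
```

The horn is felt at a model height of about 96, which puts H near 92 and fits the picture. I'll ease down slightly and swing the axle into the slot.

```bash
python3 nx.py 0.3 102.6 1.5 -18 95.4 -14 95.4 -10 95.4 -6 95.4 -2 95.2 1 95.2
```

```text
[541.   74.8 125.1] F [  3.9  -2.6 -11.1] M [ 1.17 -0.95  0.02] g 65.47524123549465 9.75
mid [-8.5  1.  99.6] L end [  2.2  93.3 103.3] at y-82 [-18.1 -82.   96.2] at 75 [1.000e-01 7.500e+01 1.025e+02] Rend [-19.2 -91.3  95.9]
-18.0 95.4 xyz [ 0.0001 -0.0004  0.0003] a [0.006 0.002 0.001] rows 0.01261886845746208 0.04909013786087206
-14.0 95.4 xyz [ 0.002  -0.0005  0.0003] a [ 0.006  0.003 -0.025] rows 0.05000875436076167 0.20338991542942583
-10.0 95.4 xyz [ 0.0039 -0.0007  0.0003] a [ 0.006  0.003 -0.05 ] rows 0.09448997651609875 0.40299822313959005
-6.0 95.4 xyz [ 0.0057 -0.0009  0.0003] a [ 0.006  0.003 -0.075] rows 0.13945884143846202 0.6052705181982077
-2.0 95.2 xyz [ 0.0076 -0.001   0.0004] a [ 0.007  0.003 -0.101] rows 0.18466302892548267 0.8091154051224433
1.0 95.2 xyz [ 0.009  -0.0011  0.0004] a [ 0.007  0.004 -0.12 ] rows 0.21855359321087364 0.961653152904067
```

>>> servo_tool --plan '[{"x": 0.0001,"y": -0.0004,"z": 0.0003,"ax": 0.006,"ay": 0.002,"az": 0,"claw": 0.04},{"x": 0.002,"y": -0.0005,"z": 0.0003,"ax": 0.006,"ay": 0.003,"az": -0.025,"claw": 0.04},{"x": 0.0039,"y": -0.0007,"z": 0.0003,"ax": 0.006,"ay": 0.003,"az": -0.05,"claw": 0.04},{"x": 0.005,"y": -0.0008,"z": 0.0003,"ax": 0.006,"ay": 0.003,"az": -0.065,"claw": 0.04},{"x": 0.005,"y": -0.0008,"z": 0.0003,"ax": 0.006,"ay": 0.003,"az": -0.065,"claw": 0.04},{"x": 0.005,"y": -0.0008,"z": 0.0003,"ax": 0.006,"ay": 0.003,"az": -0.065,"claw": 0.04}]' --newtons 60

```text
t: 10.25
eef_pos: [545.6, 74.5, 125.2]
tool_rot: [3.128, -0.157, -0.002]
ft_force: [0.3, -3.9, -11.4]
width: 45.6
grasp_force: 65.0
```

```bash
python3 nx.py 0.3 102.6 1.5 -8 95.2  -4 95.2 0 95.2 2 95
```

```text
[545.6  74.5 125.2] F [  0.6  -3.9 -11.4] M [ 0.58 -0.24 -0.48] g 64.97943289196428 10.25
mid [-3.8  1.2 99.7] L end [  0.8  94.  103.9] at y-82 [ -8.  -82.   95.9] at 75 [-1.00e-01  7.50e+01  1.03e+02] Rend [ -8.5 -91.6  95.5]
-8.0 95.2 xyz [ 0.0002 -0.0002  0.0005] a [0.002 0.001 0.002] rows 0.014928663830777936 0.026441651846799856
-4.0 95.2 xyz [ 0.0021 -0.0003  0.0005] a [ 0.002  0.001 -0.023] rows 0.05239286229717571 0.18446448555394132
0.0 95.2 xyz [ 0.004  -0.0003  0.0005] a [ 0.002  0.001 -0.048] rows 0.09678717060493046 0.3878447689662084
2.0 95.0 xyz [ 0.0049 -0.0003  0.0006] a [ 0.003  0.001 -0.061] rows 0.11949374281755973 0.4901349664942918
```

>>> servo_tool --plan '[{"x": 0.001,"y": -0.0002,"z": 0.0006,"ax": 0.003,"ay": 0.001,"az": -0.01,"claw": 0.04},{"x": 0.0021,"y": -0.0003,"z": 0.0006,"ax": 0.003,"ay": 0.001,"az": -0.023,"claw": 0.04},{"x": 0.004,"y": -0.0003,"z": 0.0006,"ax": 0.003,"ay": 0.001,"az": -0.048,"claw": 0.04},{"x": 0.0047,"y": -0.0003,"z": 0.0006,"ax": 0.003,"ay": 0.001,"az": -0.058,"claw": 0.04},{"x": 0.0047,"y": -0.0003,"z": 0.0006,"ax": 0.003,"ay": 0.001,"az": -0.058,"claw": 0.04},{"x": 0.0047,"y": -0.0003,"z": 0.0006,"ax": 0.003,"ay": 0.001,"az": -0.058,"claw": 0.04}]' --newtons 60

```text
t: 10.75
eef_pos: [550.7, 74.9, 125.1]
tool_rot: [3.134, -0.064, 0.0]
ft_force: [-2.7, -3.1, -9.8]
width: 45.6
grasp_force: 64.6
```

```bash
python3 nx.py 0 102 1.5 0 95 0 93.5 0 92
```

```text
[550.7  74.9 125.1] F [-2.5 -3.2 -9.8] M [ 0.35  0.51 -0.26] g 64.5883890467934 10.75
mid [ 1.2  2.  99.6] L end [  0.4  94.9 104.1] at y-82 [  2.  -82.   95.6] at 75 [  0.6  75.  103.2] Rend [  2.  -90.9  95.1]
0.0 95.0 xyz [-0.0012  0.0004  0.0009] a [-0.004 -0.001  0.009] rows 0.03713275824263306 0.07785390349019798
0.0 93.5 xyz [-0.0012  0.0006  0.0016] a [ 0.006 -0.     0.009] rows 0.050428586278758486 0.08490089180320572
0.0 92.0 xyz [-0.0012  0.0009  0.0023] a [ 0.015 -0.     0.009] rows 0.06601926713506427 0.1413130978915026
```

```bash
python3 nx.py 0.3 101 1.5 1 93.2  1 91.5
```

```text
[550.7  74.9 125.1] F [-2.5 -3.2 -9.8] M [ 0.35  0.51 -0.26] g 64.5883890467934 10.75
mid [ 1.2  2.  99.6] L end [  0.4  94.9 104.1] at y-82 [  2.  -82.   95.6] at 75 [  0.6  75.  103.2] Rend [  2.  -90.9  95.1]
1.0 93.2 xyz [-0.0006  0.0005  0.0023] a [ 0.001 -0.     0.004] rows 0.05760666833588593 0.037380542016399634
1.0 91.5 xyz [-0.0006  0.0008  0.0031] a [ 0.012 -0.     0.004] rows 0.0775038343834466 0.10295672459702034
```

>>> servo_tool --plan '[{"x": -0.0003,"y": 0.0003,"z": 0.001,"ax": 0.003,"ay": 0,"az": 0.002,"claw": 0.04},{"x": -0.0005,"y": 0.0005,"z": 0.0022,"ax": 0.007,"ay": 0,"az": 0.004,"claw": 0.04},{"x": -0.0005,"y": 0.0007,"z": 0.0032,"ax": 0.012,"ay": 0,"az": 0.004,"claw": 0.04},{"x": -0.0005,"y": 0.0007,"z": 0.0032,"ax": 0.012,"ay": 0,"az": 0.004,"claw": 0.04},{"x": -0.0005,"y": 0.0007,"z": 0.0032,"ax": 0.012,"ay": 0,"az": 0.004,"claw": 0.04}]' --newtons 60

```text
t: 11.17
eef_pos: [551.3, 74.7, 124.0]
tool_rot: [-3.135, 0.069, -0.005]
ft_force: [-6.0, 0.3, -0.8]
width: 45.4
grasp_force: 64.8
```

```bash
python3 st.py
```

```text
[551.3  74.7 124. ] F [-6.  -0.  -0.8] M [0.31 1.09 0.14] g 64.75573536590673 11.1667
mid [ 1.9  2.2 98.5] L end [  1.3  95.  104.2] at y-82 [  2.4 -82.   93.4] at 75 [  1.4  75.  103. ] Rend [  2.4 -90.6  92.9]
```

>>> servo_tool --plan '[{"x": -0.0008,"y": 0.0002,"z": 0.0007,"ax": 0.006,"ay": 0,"az": 0,"claw": 0.04},{"x": -0.0012,"y": 0.0003,"z": 0.0014,"ax": 0.012,"ay": 0,"az": 0,"claw": 0.04},{"x": -0.0012,"y": 0.0003,"z": 0.0014,"ax": 0.012,"ay": 0,"az": 0,"claw": 0.04},{"x": -0.0012,"y": 0.0003,"z": 0.0014,"ax": 0.012,"ay": 0,"az": 0,"claw": 0.04}]' --newtons 60

```text
t: 11.5
eef_pos: [551.3, 74.2, 122.8]
tool_rot: [-3.122, 0.071, -0.01]
ft_force: [-4.9, 1.5, 3.2]
width: 45.6
grasp_force: 65.5
```

```bash
python3 st.py; python3 - <<'E'
from h import *
c=cam("scene");s=load("scene");np.savez("s80.npz",img=c[0],K=c[1],R=c[2],t=c[3])
im=np.hstack([cv2.resize(q[0][172:217,222:282,::-1],(400,300),interpolation=cv2.INTER_CUBIC) for q in(s,c)])
cv2.imwrite("pics/z9.png",im)
E
```

```text
[551.3  74.2 122.8] F [-5.   1.2  3.2] M [0.78 0.7  0.21] g 65.54450533760246 11.5
mid [ 2.   2.1 97.3] L end [  1.5  94.8 104.2] at y-82 [  2.4 -82.   91.1] at 75 [  1.6  75.  102.7] Rend [  2.4 -90.7  90.4]
```

View pics/z9.png

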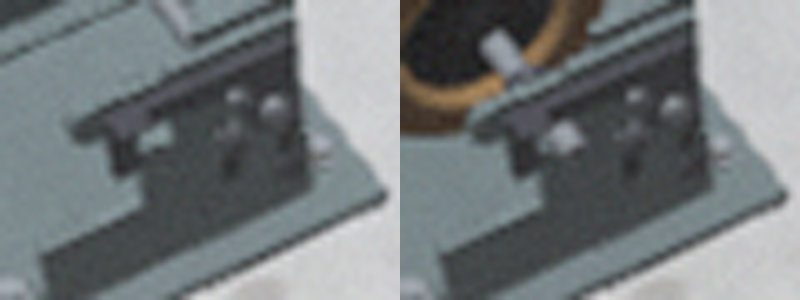

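The right tile shows the catch shut exactly as at the start, with the axle end at (565,135) in the slot behind the nose. I'll release gently and withdraw.

>>> servo_tool --plan '[{"x": -0.001,"y": 0,"z": 0,"ax": 0.004,"ay": 0,"az": 0,"claw": 0.04},{"x": -0.001,"y": 0,"z": 0,"ax": 0.004,"ay": 0,"az": 0,"claw": 0.05},{"x": -0.001,"y": 0,"z": 0,"ax": 0.004,"ay": 0,"az": 0,"claw": 0.06},{"x": -0.001,"y": 0,"z": 0,"ax": 0.004,"ay": 0,"az": 0,"claw": 0.07},{"x": -0.001,"y": 0,"z": 0,"ax": 0.004,"ay": 0,"az": 0,"claw": 0.07},{"x": -0.001,"y": 0,"z": 0,"ax": 0.004,"ay": 0,"az": 0,"claw": 0.07}]' --newtons 20

```text
t: 12.05
eef_pos: [549.3, 73.6, 121.0]
tool_rot: [-3.119, 0.072, -0.006]
ft_force: [0.1, 1.2, -0.3]
width: 70.2
grasp_force: 0.0
```

>>> servo_tool --plan '[{"x": 0,"y": 0,"z": -0.01,"ax": 0,"ay": 0,"az": 0,"claw": 0.07},{"x": 0,"y": 0,"z": -0.025,"ax": 0,"ay": 0,"az": 0,"claw": 0.07},{"x": 0,"y": 0,"z": -0.05,"ax": 0,"ay": 0,"az": 0,"claw": 0.07},{"x": 0,"y": 0,"z": -0.09,"ax": 0,"ay": 0,"az": 0,"claw": 0.07},{"x": 0,"y": 0,"z": -0.13,"ax": 0,"ay": 0,"az": 0,"claw": 0.07},{"x": 0,"y": 0,"z": -0.16,"ax": 0,"ay": 0,"az": 0,"claw": 0.07},{"x": 0,"y": 0,"z": -0.16,"ax": 0,"ay": 0,"az": 0,"claw": 0.07},{"x": 0,"y": 0,"z": -0.16,"ax": 0,"ay": 0,"az": 0,"claw": 0.07}]'

```text
t: 12.72
eef_pos: [550.2, 70.2, 285.1]
tool_rot: [-3.119, 0.072, -0.017]
ft_force: [0.7, -0.2, -1.0]
width: 70.1
grasp_force: 0.0
```

```bash
python3 - <<'E'
from h import *
P,R,s=cur();print(P.round(1),s["ft_force"].round(1),s["width"],s["t"])
c=cam("scene");s0=load("scene");s8=load("s8")
d=cv2.absdiff(c[0],s0[0])[172:217,222:282].sum(2)//10;print("vs start");print(d[14:30,14:34])
d=cv2.absdiff(c[0],s8[0])[172:217,222:282].sum(2)//10;print("vs seated, in grip");print(d[14:30,14:34])
# axle tilt/position seen from wrist
w=cam("wrist");g=cv2.cvtColor(w[0],cv2.COLOR_RGB2HSV);mk=cv2.inRange(g,(5,80,60),(22,255,255));k,l,st,ce=cv2.connectedComponentsWithStats(mk);i=1+st[1:,4].argmax();print("tape px",ce[i],st[i]);print("model roll centre px",proj(w,W([0,2,96])).round(1))
E
```

```text
[550.2  70.2 285.1] [ 0.7 -0.2 -1. ] 70.14477050608842 12.7167
vs start
[[ 5  1  2  0  0  0  0  1  2  0  0  0  2  0  1  1  0  1  0  0]
 [ 0  2  1  0  0  1  0  1  0  1  0  2  0  2  4  0  1  0  0  0]
 [ 1  0  1  0  0  0  1  1  1  0  1  0  0  2  1  1  1  1  1  2]
 [ 1  0  1  0  2  2  0  2  1  2  1  0  2  1  0  2  0  0  0  0]
 [ 1  0  2  2  2  0  0  1  0  2  1  5  3  2  1  0  1  0  0  1]
 [ 0  0  2  2  2  0  0  1  1  4  5 11 11  1  1  1  2  1  2  1]
 [ 0  2  1  0  1  1  0  7  6  1  3 10 16  8  2  0  0  1  1  0]
 [ 1  2  0  0  1  0  0  5  6  1  8 15 18 10  1  1  0  1  1  1]
 [ 2  1  1  0  1  0  2  2  0 12 19 16  6  0  1  0  0  0  0  0]
 [ 1  1  1  0  2  0  1  1  2  3  4  3  2  0  0  0  1  0  0  0]
 [ 1  0  1  2  0  0  1  1  0  2  1  1  1  2  0  1  1  0  1  1]
 [ 1  2  0  0  1  0  1  0  0  1  2  2  0  2  0  2  1  1  1  1]
 [ 1  1  1  1  1  1  1  0  2  1  0  0  1  1  0  0  1  0  0  1]
 [ 2  2  2  0  1  1  0  0  1  0  1  0  0  0  2  1  0  0  0  1]
 [ 1  2  0  0  2  1  1  2  0  1  0  2  1  0  1  0  1  0  0  2]
 [ 1  1  1  1  0  2  2  0  0  1  0  0  1  0  1  0  0  0  0  0]]
vs seated, in grip
[[2 0 0 0 0 0 0 0 0 0 1 0 1 0 0 1 1 0 0 0]
 [0 0 0 0 0 0 0 0 0 0 0 1 1 0 2 0 0 1 0 0]
 [0 1 1 0 0 1 0 0 0 0 0 0 0 0 0 1 1 0 0 1]
 [0 0 0 0 1 1 0 1 0 0 0 0 1 0 0 1 0 2 0 0]
 [1 0 0 0 1 0 0 1 0 1 2 1 1 0 1 2 0 1 0 2]
 [0 0 0 0 0 0 0 0 0 0 0 1 1 0 0 0 1 1 0 0]
 [0 2 1 0 0 0 0 0 0 0 0 1 0 0 2 0 0 1 1 0]
 [0 1 1 0 0 0 0 0 1 0 0 0 0 0 0 0 0 1 1 0]
 [1 0 0 0 0 0 1 1 0 1 1 4 4 0 1 1 1 1 0 0]
 [0 0 0 1 1 0 0 0 0 1 1 1 1 0 0 0 0 1 2 1]
 [0 0 0 1 0 0 0 0 0 0 0 1 0 0 0 0 0 0 1 0]
 [1 0 0 0 2 0 1 0 0 0 0 0 0 0 0 2 0 0 0 0]
 [0 0 1 0 0 0 1 0 1 0 1 0 0 0 0 1 0 1 1 0]
 [0 1 0 1 0 1 0 0 0 0 0 0 0 1 1 0 1 0 0 2]
 [0 1 1 0 0 0 0 1 0 1 0 0 1 0 0 0 0 2 0 1]
 [0 0 0 1 0 0 0 0 0 0 0 1 0 0 1 0 1 0 0 0]]
tape px [279.04611837 190.48558801] [ 252  141   55  101 5204]
model roll centre px [[278.7 189.5]]
```

Only the axle end differs from the starting picture: the catch is shut, the roll is seated and still after release, and the gripper is clear.

```bash
python3 -c "
from bench import r
print(r.sign_off())"
```

```text
the job is handed in; nothing more can be done
None
```

The roll is loaded: one axle end is through the eye, the other is home in its slot with the catch shut in front of it, and I handed the job in at about 13 s; the first try at the eye met its rim at about 22 N before I backed off and re-aimed.

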